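# Hang the lift-off splash-guard door

### The arm

A 6-joint arm with a two-finger parallel gripper is mounted at the origin on the work surface. World frame = base frame: x ahead of the robot, y to its left, z up, the work surface at z = 0. Lengths are in m, angles in rad, forces in N, time in s.
With the tool pointing down it reaches from about 0.275 to 0.725 m from the base axis. Payload 15.9 kg.
Tool frame: the origin (TCP) lies between the finger pads; the fingertips stand ahead of it and the grasp point (between the pads) lies 6 mm ahead of it (robot.tip_reach is the x of the fingertips in the tool frame, in m); x points along the fingers, y is the direction in which the jaws open and shut, and the axes are right-handed (so a half turn about x gives the same grasp; the last joint's range is limited). The gripper opens to 85 mm and grips with 20 to 120 N. Pads are 22 mm wide; open, the fingers measure 114 mm over their backs; the gripper's body (76 mm by 85 mm) begins 54 mm behind the grasp point. The pads swing forward as they close: fully open they stand 13 mm farther back than shut.
Start: joints at [-1.181, 0.213, -0.034, 1.323, 0, 1.571], TCP at [0.19, -0.462, 0.256] pointing down, gripper open.
Joint ranges: [-2.98, 2.98], [-0.74, 1.72], [-1.14, 1.35], [-2.1, 2.04], [-1.57, 1.44], [-3.14, 3.14]. Speed limits (rad/s): [1.89, 1.89, 2.39, 2.57, 3.14, 3.14].

### API

Orientations are given as a rotation vector (axis times angle).
In Python, from station import get_state, viewer, robot gives the robot as it stands.
- The arm moves only by the shell command python3 -m handwheel 'ROWS' [FORCE]. ROWS is JSON, a list of rows, each an object of numbers: "jaw": the opening, from 0 (shut) to 1 (fully open); "dx", "dy", "dz": the shift along the tool's x, y, z each as a share of 0.3 m, from -1 to 1; "turn": the turn about the tool's x as a share of 30 degrees, from -1 to 1. A call has 1 to 12 rows; each row is the pose to reach, as a shift and turn from the pose commanded when the call began, along the tool's axes at that moment; what a row does not reach only later rows make up. A row lasts 1/10 s, in which the tool goes at most 50 mm and 8.59 degrees, less where a joint would pass 70% of its speed; a pose out of reach is approached as far as the arm can. A call with a number of a shift or a turn outside -1 to 1 is refused whole. A call with a gripper value outside its range is refused whole. The fingers move at their own pace and stop on an object; FORCE is the grip in N (left out, the last holds). Time passes only in rows, so rows that repeat a pose let the fingers close. It gives the time, the measured TCP pose, the force and the opening at its end, in the units of the state.
- get_state(): the state, without advancing time (a new reading comes with each control period).
- viewer.read_camera(name): name is "scene" or "top" or "wrist"; returns a dict with "img" (400x640x3 uint8, red, green, blue), "fx", "fy", "cx", "cy" (pixels), "R" (3x3) and "t" (3): a world point X has camera coordinates R X + t; the wrist camera has in their place "mount" (4x4, takes a point from camera to tool coordinates, whose origin is the TCP and whose axes are the tool frame's). Camera axes: x right, y down, z forward; pixel columns grow to the right and rows downward; lengths in m; the calibration is good to about 2 mm. The wrist camera is an equidistant fisheye: a pixel r from the principal point sees the ray r / f radians off the axis. A picture is of the moment at which its call begins: read the wrist's pose just before it. There is no depth.
- robot.close_job(): hands the job in, once; it reports no verdict.
The state is a dict: "time": time; "q": joint angles; "qd": joint speeds; "joint_efforts": joint torques, N m; "position": TCP position; "tool_rot": TCP orientation; "contact_force": force on the tool from outside, world axes, zero at the start; "ft_torque": the same for the moment, N m; "opening": opening from 0.0 (shut) to 1.0 (fully open).
Only numpy, scipy, OpenCV 4.12 (cv2) and the standard library are available. Lean on these libraries where they do the work, as an engineer would, in place of code of your own. Each camera call takes 0.05 s, during which the arm holds its last target.

### The job

Take the small splash-guard door out of its rack and hang it, swung open, on the stirrer's guard: both hinge sockets have to go down over the two upright pintles together until they sit fully home. Then swing the door shut against the stop post and let go. Work by feel and gently: never press, knock or drop the door hard on the guard, and leave the glassware and the wash bottle alone.

Things in the scene. Friction and masses are not known exactly. Their poses are not given: they have to be found in the camera images.
- leaf: The door: upright white frame 146 long, 10 thick, 150 high, clear window, about 0.25 kg. Origin on its hinge axis at the underside of the lower socket. Own z up; own -y runs from the hinge axis to the free edge; x across its thickness. The frame spans y -18 to -164, z -30 to +120.
- leaf_grip (a point): Centre of the black grip block on the door's top edge: 60 long (y), 14 thick (x), 28 high (z), at y -70, z +134 in the door's frame. Axes as the door's. Grasp it from above, fingers closing along the door's x.
- leaf_socket (a point): Centre of the lower socket's underside (the door's origin). Two aluminium tubes on the hinge axis, outer dia 28, bore 14, 20 high, open at both ends, undersides at door z 0 and +90, each joined to the frame by a small web. Hung home, this point rests on the lower bracket's top.
- guard: Fixed guard: grey tray 250 x 270 x 8 with a blue stirrer; steel hinge post at its +y end, aluminium stop post at its -y end. Origin on the bench, in the line of the shut door. x points through the doorway to the stirrer; the door opens to -x. Shut: door yaw equals guard yaw. Open at a right angle: door yaw = guard yaw - 1.57, free edge to guard -x. Over about 15 N on it is rough.
- slot_end (a point): Guard x 0, y +69, z 50; guard's axes. Near end of the pintles' range: the hinge post is clamped in a slot and the pintle axis lies somewhere 2 to 20 mm from this point along guard +y (none in x); not reported: look or feel. Brackets 24 wide, 10 thick, tops at z 50 and 140; on each a pintle, dia 12, 18 high, the top 3 tapering to a flat nose dia 10.5, both on one vertical axis.
- bracket_top (a point): Guard x 0, y +69, z 140: as slot_end but level with the upper bracket's top; the upper pintle is 2 to 20 mm from it along guard +y. The post (24 square, 160 high) is 38 clear of the axis on its +y side. As one bracket is above the other, bring the door in level from the -x side with its sockets 20 to 40 above home, then lower. The post stays put when worked gently.
- stop_face (a point): On the stop post's front face (guard x +7, y -72, z 100), which the door's back meets when shut. Post 22 square; a keeper tab on its top (8 thick, underside z 178, reaching to guard x -13) overhangs the shut door's top edge (z 170), so the door must be lowered on while open.
- rack_slot (a point): Middle of the slot floor (8 above the bench) of the grey rack: base 90 x 130, two cheeks 100 long, 30 high above the slot floor, 14 apart, slot along y. The door stands in it on its lower edge with 2 mm play each side; lift it over 35 straight up to clear.
- flask: Bystander: conical glass flask, base dia 74, 100 high, on the stirrer's plate (85 above the bench). Origin at its underside centre.
- beaker: Bystander: glass beaker, dia 72, 90 high, on the bench. Origin at its underside centre.
- wash_bottle: Bystander: white plastic bottle, dia 60, 150 high, on the bench. Origin at its underside centre.

How it is judged:
On the way:
1. the door hangs on both pintles, fully home, while still swung open (more than 0.25 rad) (x of leaf_socket in the frame of guard between -0.005 and 0.005 m and y of leaf_socket in the frame of guard between 0.0695 and 0.0905 m and z of leaf_socket in the frame of guard between 0.046 and 0.0535 m and angle between leaf's own z axis and vertical below 0.05 rad and angle between the x axis of leaf and the x axis of guard, either way round above 0.25 rad), for 0.2 s.
At the end, for the whole second after the job is handed in: Door fully home on both pintles (lower socket within 4 mm below to 3.5 mm above the lower bracket's top, within 5 mm in guard x and 0.5 to 21.5 mm in guard y from the slot end, upright within 0.05 rad), shut to within 0.06 rad of the doorway line, at rest (x of leaf_socket in the frame of guard between -0.005 and 0.005 m and y of leaf_socket in the frame of guard between 0.0695 and 0.0905 m and z of leaf_socket in the frame of guard between 0.046 and 0.0535 m and angle between leaf's own z axis and vertical below 0.05 rad and angle between the x axis of leaf and the x axis of guard, either way round below 0.06 rad and linear speed of leaf below 0.02 m/s and angular speed of leaf below 0.1 rad/s); the robot touches nothing.
It fails at once if the door presses or knocks the guard with more than 25 N (contact force between leaf and guard above 25 N).
It fails at once if the robot itself presses the guard with more than 15 N (contact force between any of the arm, the fingers and guard above 15 N).
It fails at once if the flask is moved more than 20 mm or tipped (distance of flask from where it was at the start of the episode above 0.02 m or angle between flask's own z axis and vertical above 0.3 rad).
It fails at once if the beaker is moved more than 20 mm or tipped (distance of beaker from where it was at the start of the episode above 0.02 m or angle between beaker's own z axis and vertical above 0.3 rad).
It fails at once if the wash bottle is moved more than 20 mm or tipped (distance of wash_bottle from where it was at the start of the episode above 0.02 m or angle between wash_bottle's own z axis and vertical above 0.3 rad).
It also fails if it takes over 72 s, if anything falls off the work surface, if the arm or the gripper's body presses on something with over 40 N, if the wrist force passes 120 N, or if a joint passes its speed limit or range.

## Working session

There is one attempt and no reset: what is moved stays moved. The work goes in short steps, Python scripts to look and compute and a shell command to move; the robot and the scene stay as the last step left them, time stands still between calls to the robot, and variables do not carry over. Pictures are saved under pics/ and viewed, and the job is handed in when it is done.

```bash
ls; mkdir -p pics; python3 - <<'E'
from station import get_state, viewer, robot
import cv2
print(get_state()); print(robot.tip_reach)
for n in ["scene","top","wrist"]:
    c=viewer.read_camera(n); cv2.imwrite(f"pics/{n}0.png",c["img"][:,:,::-1])
    print(n,{k:v for k,v in c.items() if k!="img"})
E
```

```text
pics
{'time': 0.0, 'q': array([-1.18100589e+00,  2.13357328e-01, -3.50519316e-02,  1.32350068e+00,
       -5.20420692e-05,  1.57078073e+00]), 'qd': array([-0.00016436,  0.00036617,  0.00063404,  0.00058947, -0.00146359,
        0.00178488]), 'joint_efforts': array([-3.03196182e-03, -6.86155272e+01,  4.87118232e+01,  1.72263634e-02,
       -1.04893979e-04,  1.23942363e-05]), 'position': array([ 0.18986531, -0.46221288,  0.25581841]), 'tool_rot': array([ 2.00785453,  0.39753038, -2.00840046]), 'contact_force': array([ 0.07442852,  0.04825051, -0.05000663]), 'ft_torque': array([ 0.04458839,  0.05414221, -0.01620504]), 'opening': 1.0005433521041331}
0.025
scene {'fx': 463.39540748500633, 'fy': 463.39540748500633, 'cx': 319.53524474491326, 'cy': 192.63714209597973, 'R': array([[-0.77993438,  0.62585279,  0.00326176],
       [ 0.4031844 ,  0.50641871, -0.76222203],
       [-0.47869061, -0.59316808, -0.64730745]]), 't': array([ 0.41251536, -0.17819842,  1.62965234])}
top {'fx': 397.55688362367766, 'fy': 397.55688362367766, 'cx': 317.80571231105256, 'cy': 197.63321536020936, 'R': array([[ 1.17253205e-02, -9.99931053e-01, -6.37831896e-04],
       [-9.94675030e-01, -1.15983651e-02, -1.02406365e-01],
       [ 1.02391906e-01,  1.83518290e-03, -9.94742444e-01]]), 't': array([0.06391276, 0.61984502, 1.15880058])}
wrist {'fx': 309.70691628693146, 'fy': 309.70691628693146, 'cx': 319.7370101908386, 'cy': 200.70409512051705, 'mount': array([[-2.82176275e-04, -3.17084787e-01,  9.48397152e-01,
        -1.18319852e-01],
       [ 9.99999855e-01, -5.25301075e-04,  1.21901731e-04,
         5.29371529e-04],
       [ 4.59540859e-04,  9.48397049e-01,  3.17084889e-01,
        -8.22735835e-02],
       [ 0.00000000e+00,  0.00000000e+00,  0.00000000e+00,
         1.00000000e+00]])}
```

View pics/scene0.png

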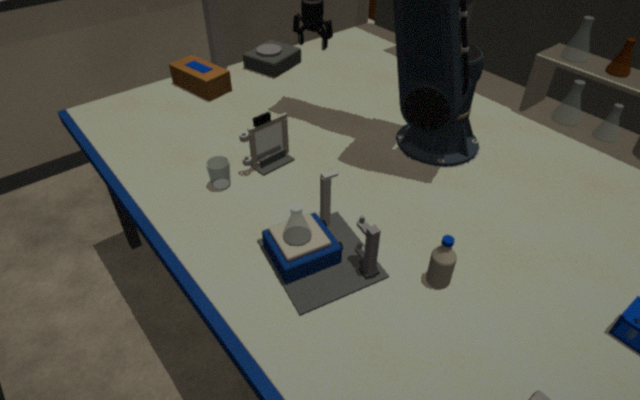

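View pics/top0.png

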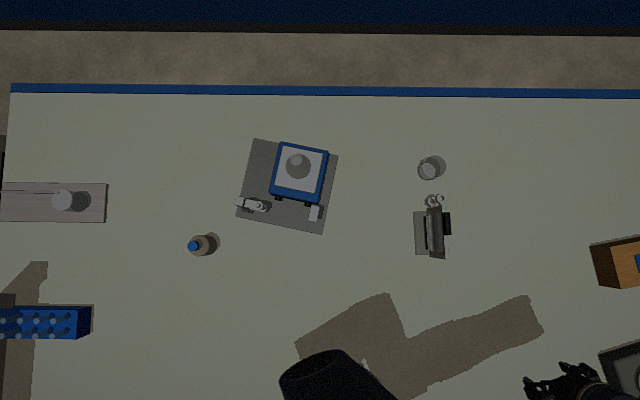

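View pics/wrist0.png

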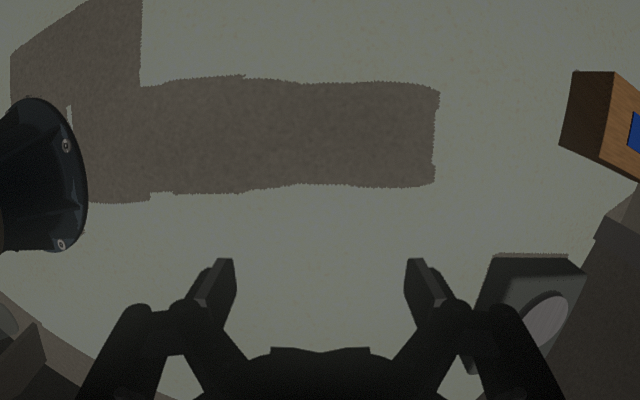

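The views show the door in its rack at top-view px (432,230), with the sockets at the far end (434,199). The guard is at about (285,188), with the hinge post on the left (250,205) and the stop post at (315,213). I'll enlarge these for measuring.

```bash
cat > h.py <<'E'
import numpy as np, cv2
from station import get_state, viewer, robot
def cast(c,px,z):
    d=c["R"].T@np.array([(px[0]-c["cx"])/c["fx"],(px[1]-c["cy"])/c["fy"],1]); o=-c["R"].T@c["t"]
    return o+d*(z-o[2])/d[2]
def proj(c,X):
    p=c["R"]@np.asarray(X)+c["t"]; return np.array([c["fx"]*p[0]/p[2]+c["cx"],c["fy"]*p[1]/p[2]+c["cy"]])
def crop(img,x0,y0,w,h,s,name,gain=1.6):
    g=np.clip(img[y0:y0+h,x0:x0+w,::-1].astype(float)*gain,0,255).astype(np.uint8)
    g=cv2.resize(g,None,fx=s,fy=s,interpolation=cv2.INTER_CUBIC)
    for i in range(0,w,10):
        cv2.line(g,(i*s,0),(i*s,4 if i%50 else 12),(0,0,255),1)
        if i%20==0: cv2.putText(g,str(x0+i),(i*s,22),0,.35,(0,0,255),1)
    for i in range(0,h,10):
        cv2.line(g,(0,i*s),(4,i*s),(0,0,255),1)
        if i%20==0: cv2.putText(g,str(y0+i),(6,i*s+4),0,.35,(0,0,255),1)
    cv2.imwrite("pics/"+name,g)
E
python3 - <<'E'
from h import *
import pickle
c=cv2.imread("pics/top0.png")[:,:,::-1]; s=cv2.imread("pics/scene0.png")[:,:,::-1]
crop(c,225,130,120,110,6,"t_guard.png"); crop(c,400,145,70,120,5,"t_rack.png")
crop(s,230,160,170,150,4,"s_guard.png",2); crop(s,200,100,110,100,6,"s_rack.png",2)
E
```

```text
(no output)
```

View pics/t_guard.png

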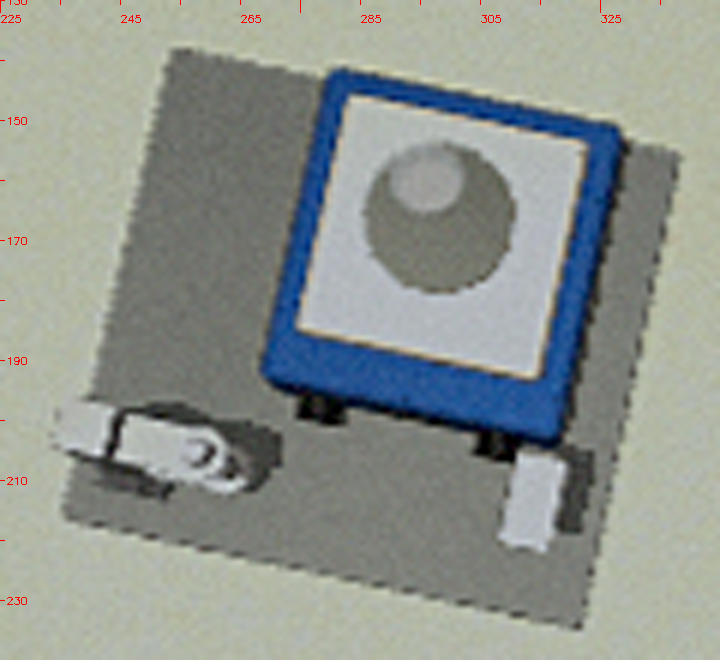

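View pics/t_rack.png

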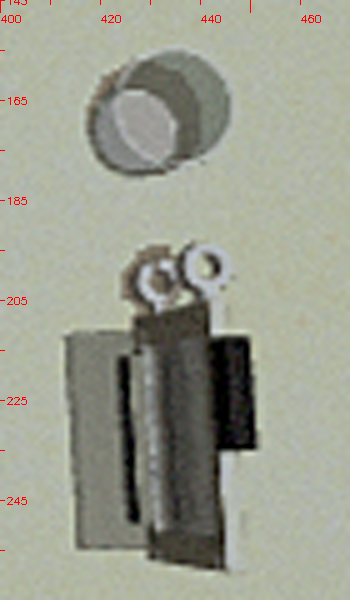

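View pics/s_guard.png

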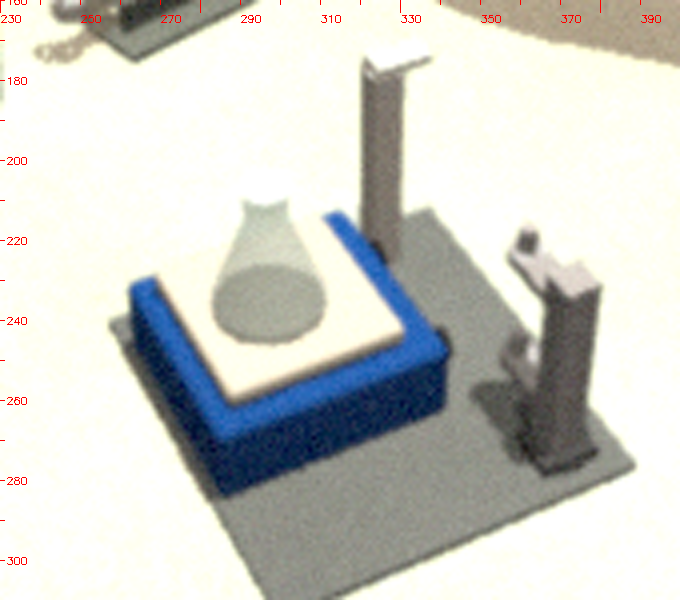

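View pics/s_rack.png

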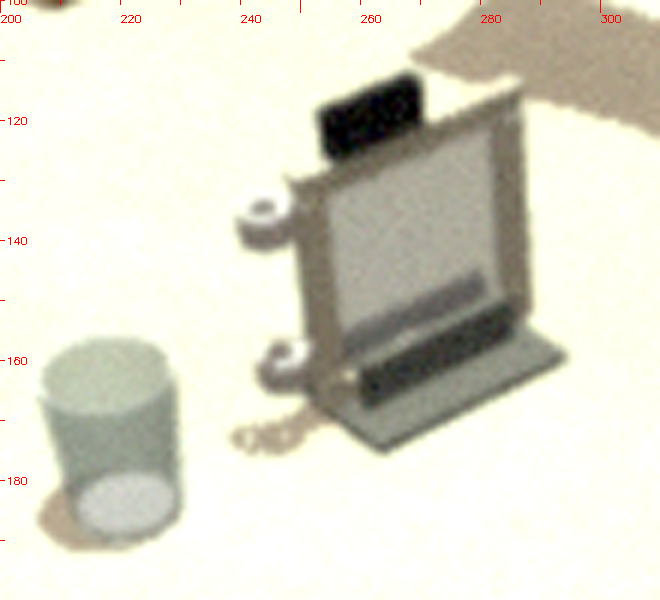

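```bash
python3 - <<'E'
from h import *
t=viewer.read_camera("top"); s=viewer.read_camera("scene")
P=lambda n,c,px,z: print(n,np.round(cast(c,px,z),4))
cs=[(254.2,138),(338.5,155.8),(322,234.8),(235.5,216.2)]
T=[cast(t,p,.008) for p in cs]
for a in T: print("tray",a.round(4))
for i in range(4):
    d=T[(i+1)%4]-T[i]; print(np.linalg.norm(d).round(4),np.degrees(np.arctan2(d[1],d[0])).round(2))
P("nose top",t,(258.5,205.5),.158); P("nose scene",s,(361.8,218),.158)
P("upsock top",t,(441,198.6),.148); P("lowsock top",t,(431.6,201.2),.058)
P("upsock scene",s,(243.9,134.7),.148);P("losock scene",s,(246.3,158),.058)
g=[(442.4,212.4),(450,212.3),(451.4,234),(443.6,234.6)]
for p in g: P("grip",t,p,.186)
print("door far corners"); P("topL hinge",t,(441,206),.158);P("topR free",t,(446,259),.158)
P("stop tab",t,(315,213),.186)
print("wash base/cap",cast(t,(193,246),.15),cast(s,(439,280),0)); print("beaker",cast(t,(428,168),0),cast(t,(435,161),.09))
print("grip scene",cast(s,(263,117),.186))
E
```

```text
tray [0.8052 0.2708 0.008 ]
tray [0.7521 0.0088 0.008 ]
tray [0.5086 0.0572 0.008 ]
tray [0.5618 0.3208 0.008 ]
0.2673 -101.46
0.2483 168.77
0.2689 78.58
0.2485 -11.62
nose top [0.5831 0.2291 0.158 ]
nose scene [0.5915 0.238  0.158 ]
upsock top [ 0.6084 -0.2617  0.148 ]
lowsock top [ 0.6098 -0.2619  0.058 ]
upsock scene [ 0.614  -0.2581  0.148 ]
losock scene [ 0.6127 -0.2634  0.058 ]
grip [ 0.5684 -0.2528  0.186 ]
grip [ 0.5689 -0.2726  0.186 ]
grip [ 0.5129 -0.2749  0.186 ]
grip [ 0.5111 -0.2548  0.186 ]
door far corners
topL hinge [ 0.5875 -0.2582  0.158 ]
topR free [ 0.4476 -0.2686  0.158 ]
stop tab [0.563  0.0777 0.186 ]
wash base/cap [0.47353033 0.40179182 0.15      ] [0.47247628 0.40808689 0.        ]
beaker [ 0.7186159  -0.26913262  0.        ] [ 0.72285066 -0.26456958  0.09      ]
grip scene [ 0.54536562 -0.25304163  0.186     ]
```

```bash
python3 - <<'E'
from h import *
from scipy.spatial.transform import Rotation as Ro
s=get_state(); print(s["time"]); print(Ro.from_rotvec(s["tool_rot"]).as_matrix().round(3))
t=viewer.read_camera("top")
im=t["img"]; 
# rack edge left & cheeks
P=lambda px,z: cast(t,px,z)
for a,b,z in [((413.5,213),(415.2,254.5),.004),((424.5,216.5),(427.2,249),.038),((441.5,212),(443.7,235),.186),((450,212.3),(451.4,234),.186)]:
    d=P(a,z)-P(b,z); print(np.degrees(np.arctan2(d[1],d[0])))
g=im.astype(int).sum(2)
ys,xs=np.where(g[205:240,436:458]<75); print(len(xs),xs.min()+436,xs.max()+436,ys.min()+205,ys.max()+205)
for r in range(206,240,2): print(r,g[r,436:458:1])
E
```

```text
0.25
[[-0.     0.38  -0.925]
 [ 0.    -0.925 -0.38 ]
 [-1.    -0.    -0.   ]]
1.6032776087983842
3.8513961802686127
4.312543626409305
2.4109286448539025
166 441 450 209 239
206 [173 137  94 117 100 130 325 348 345 298 316 311 324 330 317 328 330 328
 331 334 331 328]
208 [112  92 111 111 101  94 316 347 344 295 309 321 332 329 327 326 326 327
 332 332 330 323]
210 [130 115 116 135 101  37 329 356 353 318 323 338 328 337 333 335 331 331
 327 332 329 314]
212 [123 115 147 143 117 104 154 156 124 115 125 117 110 179 312 339 333 336
 327 334 323 324]
214 [139 157 151 149 142  87   1  16   0  37  49  26  31   7 300 339 324 324
 334 321 318 321]
216 [137 149 156 153 128 106  28   4   0  59  81  51  61   0 323 350 332 320
 327 340 333 315]
218 [129 159 153 150 146 128  77   0   0  42  77  84  63  31 220 333 325 327
 329 333 334 327]
220 [131 133 144 155 139 121  43  13  33  29  66  68  50  39 148 311 343 331
 329 328 335 325]
222 [105 129 169 158 137 111  66   0   0  46  57  88  57   6 144 310 336 328
 333 326 333 321]
224 [132 121 146 154 174 125  54  42   0  39  84  88  43  13  97 324 349 332
 328 340 328 333]
226 [120 136 144 152 165 124  79   0  12   8  89  72  71  28  61 314 340 322
 328 325 333 326]
228 [140 127 154 158 152 138  85   5   0   0  45  65  38  54  13 306 344 342
 337 324 327 329]
230 [132 145 167 151 155 142  94  33  16  15  40  82  65  31   6 311 351 333
 333 328 330 332]
232 [131 131 137 131 155 125 127  40   0   8  51  96  61  44   1 228 323 336
 330 329 333 330]
234 [129 118 120 159 153 153 123  33   0   3   3  19   0  19   0 212 322 336
 323 335 318 334]
236 [107 123 142 153 154 150 124  82 331 362 356 308 327 347 341 336 332 333
 331 338 329 335]
238 [121 123 134 159 161 166 112  55 317 362 339 310 317 336 322 333 324 331
 330 339 327 329]
```

The grip's top face is centred near top px (447.5,223.5), and the door's y axis lies about 3.6° off world x. The first move takes the tool over it.

```bash
cat >> h.py <<'E'
from scipy.spatial.transform import Rotation as Ro
def go(target,yaw=None):
    s=get_state(); M=Ro.from_rotvec(s["tool_rot"]).as_matrix()
    d=M.T@(np.asarray(target)-s["position"])
    y=np.degrees(np.arctan2(M[1,1],M[0,1]))
    print("t",s["time"],"pos",s["position"].round(4),"yaw",y.round(2),"F",s["contact_force"].round(1),"op",round(s["opening"],3),"q",s["q"].round(2))
    print("mm",(d*1000).round(1),"share",(d/.3).round(4),"turn",None if yaw is None else round(-(yaw-y)/30,4))
E
python3 -m handwheel '[{"dx":-0.05,"dy":-0.03,"dz":-0.1,"turn":0.2,"jaw":1},{"dx":-0.15,"dy":-0.12,"dz":-0.9,"turn":0.62,"jaw":1},{"dx":-0.15,"dy":-0.12,"dz":-0.9,"turn":0.62,"jaw":1},{"dx":-0.15,"dy":-0.12,"dz":-0.9,"turn":0.62,"jaw":1},{"dx":-0.15,"dy":-0.12,"dz":-0.9,"turn":0.62,"jaw":1},{"dx":-0.15,"dy":-0.12,"dz":-0.9,"turn":0.62,"jaw":1},{"dx":-0.15,"dy":-0.12,"dz":-0.9,"turn":0.62,"jaw":1},{"dx":-0.15,"dy":-0.12,"dz":-0.9,"turn":0.62,"jaw":1}]' 40
python3 - <<'E'
from h import *
go((.54,-.263,.3),-86.4)
t=viewer.read_camera("top"); print("cam",-t["R"].T@t["t"])
print(cast(t,(447.5,223.5),.186))
E
```

```text
time: 1.1
position: [0.4268, -0.3259, 0.301]
tool_rot: [2.187, 0.074, -2.188]
contact_force: [-0.5, -0.2, 0.0]
opening: 1.0
t 1.1 pos [ 0.4268 -0.3259  0.301 ] yaw -86.13 F [-0.5 -0.2  0. ] op 1.0 q [-0.65  0.29  0.18  1.46 -0.    2.42]
mm [   1.   -55.2 -117.2] share [ 0.0032 -0.1839 -0.3907] turn 0.0089
cam [0.49714316 0.06897093 1.21622496]
[ 0.53982774 -0.2654416   0.186     ]
```

```bash

python3 -m handwheel '[{"dy":-0.176,"dz":-0.39},{"dy":-0.176,"dz":-0.39},{"dy":-0.176,"dz":-0.39},{"dy":-0.176,"dz":-0.39},{"dy":-0.176,"dz":-0.39}]'
python3 - <<'E'
from h import *
go((.54,-.265,.3),-86.4)
w=viewer.read_camera("wrist"); cv2.imwrite("pics/w1.png",w["img"][:,:,::-1])
E
```

```text
t 1.15 pos [ 0.4259 -0.3266  0.3011] yaw -86.23 F [-0.4 -0.5 -0.4] op 0.997 q [-0.65  0.29  0.18  1.46 -0.    2.42]
mm [   1.   -53.9 -117.9] share [ 0.0034 -0.1798 -0.3931] turn 0.0056$[0]: bad value
```

View pics/w1.png

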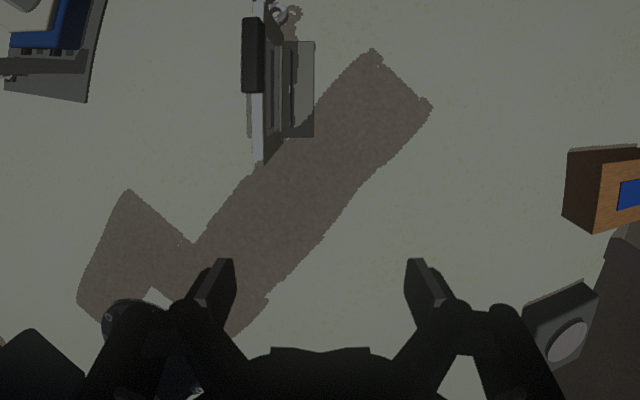

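The move was refused because each row needs every field. The wrist view shows the grip's top face at about (252,55). I'll repeat the move with complete rows.

```bash

python3 -m handwheel '[{"jaw":1,"dx":0,"dy":-0.176,"dz":-0.39,"turn":0},{"jaw":1,"dx":0,"dy":-0.176,"dz":-0.39,"turn":0},{"jaw":1,"dx":0,"dy":-0.176,"dz":-0.39,"turn":0},{"jaw":1,"dx":0,"dy":-0.176,"dz":-0.39,"turn":0},{"jaw":1,"dx":0,"dy":-0.176,"dz":-0.39,"turn":0}]'
python3 - <<'E'
from h import *
go((.54,-.265,.3),-86.4)
w=viewer.read_camera("wrist"); cv2.imwrite("pics/w2.png",w["img"][:,:,::-1])
E
```

```text
time: 1.7
position: [0.5387, -0.267, 0.301]
tool_rot: [2.188, 0.071, -2.189]
contact_force: [-0.8, -0.5, 0.4]
opening: 0.999
t 1.7 pos [ 0.5387 -0.267   0.301 ] yaw -86.31 F [-0.8 -0.5  0.4] op 0.999 q [-0.46  0.44  0.39  1.52 -0.    2.62]
mm [ 1.  -2.  -1.4] share [ 0.0034 -0.0065 -0.0047] turn 0.003
```

View pics/w2.png

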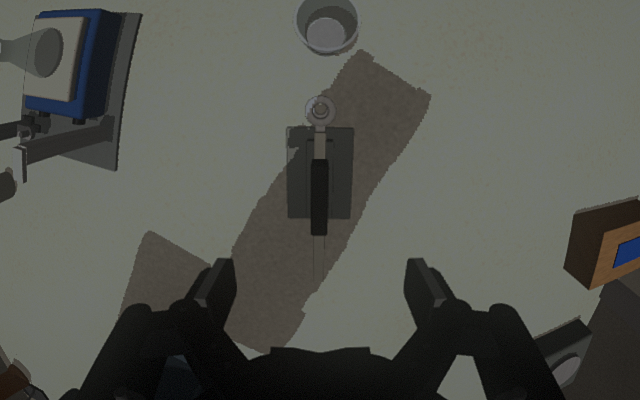

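The wrist view shows the grip centred at column 319 with its top face across rows 160 to 235, and the socket at (320,110). It is vertical in the image, so it lines up with the tool. I'll cast these points to check the offset along the door.

```bash
cat >> h.py <<'E'
def wray(w,px,s):
    u=np.array([px[0]-w["cx"],px[1]-w["cy"]]); r=np.hypot(*u); th=r/w["fx"]
    d=np.array([*(u/r*np.sin(th) if r>0 else (0,0)),np.cos(th)])
    M=Ro.from_rotvec(s["tool_rot"]).as_matrix(); m=w["mount"]
    return s["position"]+M@m[:3,3], M@(m[:3,:3]@d)
def wcast(w,px,z,s):
    o,d=wray(w,px,s); return o+d*(z-o[2])/d[2]
E
python3 - <<'E'
from h import *
s=get_state(); w=viewer.read_camera("wrist")
crop(w["img"],270,80,100,170,5,"w2c.png",3)
for n,px,z in [("gripfar",(319,160),.186),("gripnear",(319,235),.186),("upsock",(320,110),.148)]: print(n,wcast(w,px,z,s).round(4))
E
```

```text
gripfar [ 0.5754 -0.2647  0.186 ]
gripnear [ 0.5126 -0.2687  0.186 ]
upsock [ 0.6125 -0.2632  0.148 ]
```

View pics/w2c.png

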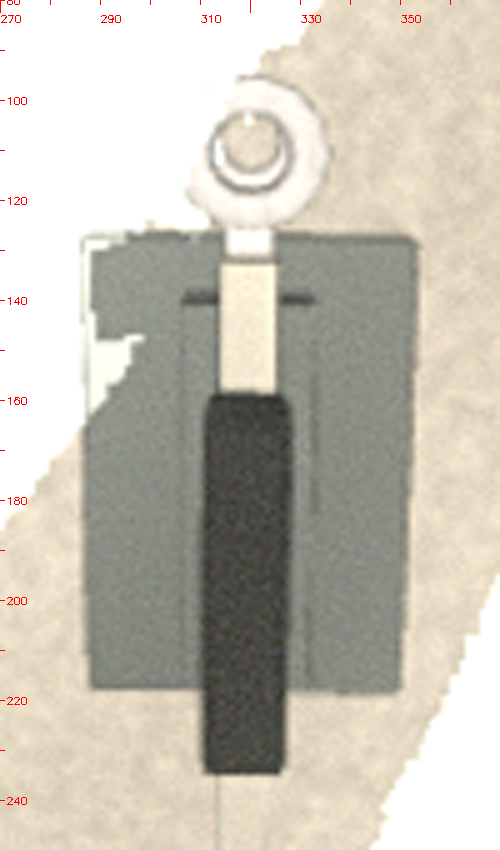

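```bash

python3 -m handwheel '[{"jaw":1,"dx":0.1,"dy":0,"dz":-0.014,"turn":0},{"jaw":1,"dx":0.2,"dy":0,"dz":-0.014,"turn":0},{"jaw":1,"dx":0.3,"dy":0,"dz":-0.014,"turn":0},{"jaw":0.6,"dx":0.37,"dy":0,"dz":-0.014,"turn":0},{"jaw":0.4,"dx":0.4,"dy":0,"dz":-0.014,"turn":0},{"jaw":0.3,"dx":0.4,"dy":0,"dz":-0.014,"turn":0},{"jaw":0.3,"dx":0.4,"dy":0,"dz":-0.014,"turn":0}]' 40
python3 - <<'E'
from h import *
go((.543,-.2667,.181),-86.4)
s=get_state(); w=viewer.read_camera("wrist"); cv2.imwrite("pics/w3.png",w["img"][:,:,::-1])
E
```

```text
time: 2.5
position: [0.5436, -0.2666, 0.1826]
tool_rot: [2.19, 0.07, -2.187]
contact_force: [-0.5, -0.3, 0.7]
opening: 0.334
t 2.5 pos [ 0.5436 -0.2666  0.1826] yaw -86.31 F [-0.5 -0.3  0.7] op 0.334 q [-0.46  0.45  0.11  1.23 -0.    2.62]
mm [1.6 0.  0.6] share [0.0055 0.0001 0.002 ] turn 0.0031
```

View pics/w3.png

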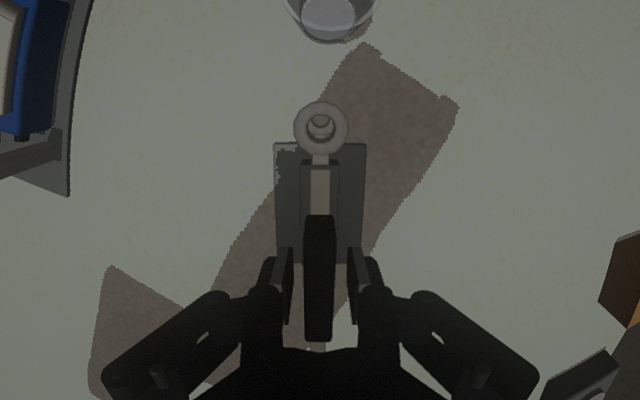

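The fingers straddle the grip evenly, with the block at columns 304 to 335 and rows 215 to 340. I'll close now.

```bash

python3 -m handwheel '[{"jaw":0.2,"dx":0.003,"dy":0,"dz":0,"turn":0},{"jaw":0,"dx":0.003,"dy":0,"dz":0,"turn":0},{"jaw":0,"dx":0.003,"dy":0,"dz":0,"turn":0},{"jaw":0,"dx":0.003,"dy":0,"dz":0,"turn":0},{"jaw":0,"dx":0.003,"dy":0,"dz":0,"turn":0},{"jaw":0,"dx":0.003,"dy":0,"dz":0,"turn":0}]' 60
python3 -m handwheel '[{"jaw":0,"dx":-0.02,"dy":0,"dz":0,"turn":0},{"jaw":0,"dx":-0.06,"dy":0,"dz":0,"turn":0},{"jaw":0,"dx":-0.12,"dy":0,"dz":0,"turn":0},{"jaw":0,"dx":-0.2,"dy":0,"dz":0,"turn":0},{"jaw":0,"dx":-0.28,"dy":0,"dz":0,"turn":0},{"jaw":0,"dx":-0.33,"dy":0,"dz":0,"turn":0},{"jaw":0,"dx":-0.33,"dy":0,"dz":0,"turn":0}]'
python3 - <<'E'
from h import *
go((.543,-.2667,.28),-86.4)
s=get_state(); w=viewer.read_camera("wrist"); cv2.imwrite("pics/w4.png",w["img"][:,:,::-1])
c=viewer.read_camera("scene"); crop(c["img"],200,60,130,120,5,"s4.png",2)
E
```

```text
time: 3.15
position: [0.5442, -0.2662, 0.1815]
tool_rot: [2.19, 0.07, -2.186]
contact_force: [-0.8, 0.3, 7.1]
opening: 0.148
time: 3.85
position: [0.5443, -0.2664, 0.2822]
tool_rot: [2.191, 0.069, -2.184]
contact_force: [-0.7, -0.2, -3.5]
opening: 0.154
t 3.85 pos [ 0.5443 -0.2664  0.2822] yaw -86.27 F [-0.7 -0.2 -3.5] op 0.154 q [-0.46  0.44  0.35  1.47 -0.    2.62]
mm [2.2 0.2 1.3] share [0.0074 0.0008 0.0045] turn 0.0044
```

View pics/w4.png

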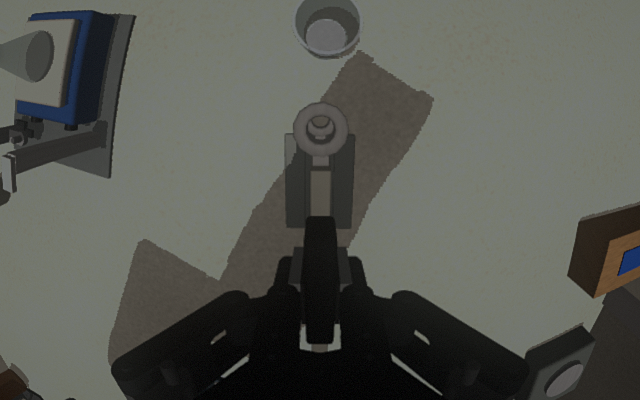

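View pics/s4.png

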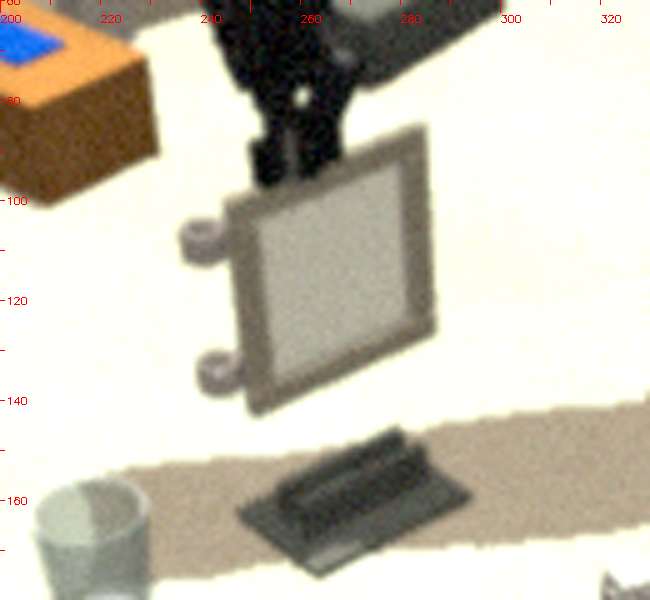

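The door is held and hanging free, with a wrist reading of -3.5 N. The upper socket ring is at wrist px (320,128). Next I'll measure the socket in the tool frame and the pintle more closely.

```bash
python3 - <<'E'
from h import *
s=get_state(); w=viewer.read_camera("wrist")
crop(w["img"],280,90,80,80,8,"w4c.png",3)
M=Ro.from_rotvec(s["tool_rot"]).as_matrix(); print("tool tilt",M.round(4))
for px in [(320,128),(293,128),(347,128),(320,101),(320,155)]:
    X=wcast(w,px,s["position"][2]-.0335,s); print(px,(M.T@(X-s["position"])*1000).round(1))
E
```

```text
tool tilt [[ 2.000e-04  6.510e-02 -9.979e-01]
 [-1.000e-04 -9.979e-01 -6.510e-02]
 [-1.000e+00  1.000e-04 -2.000e-04]]
(320, 128) [ 33.5   0.4 -69. ]
(293, 128) [ 33.5 -12.7 -69.1]
(347, 128) [ 33.5  13.6 -69.1]
(320, 101) [ 33.5   0.5 -82.3]
(320, 155) [ 33.5   0.4 -55.6]
```

View pics/w4c.png

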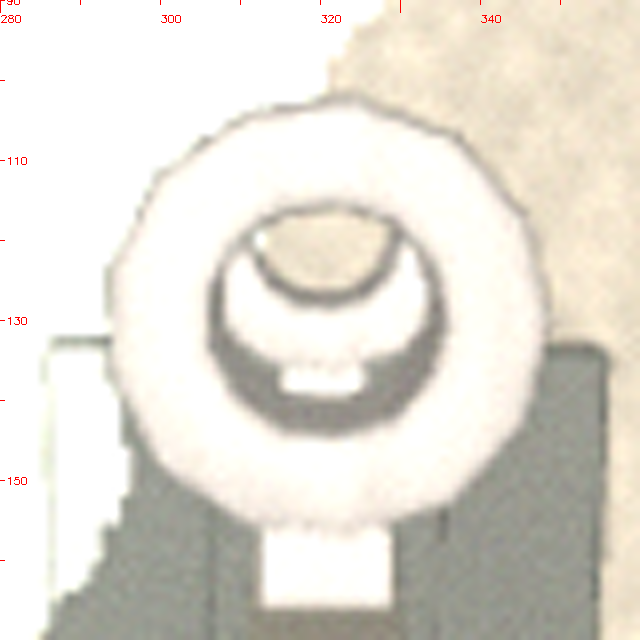

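```bash

python3 -m handwheel '[{"jaw":0,"dx":0,"dy":-0.04,"dz":0.05,"turn":-0.1},{"jaw":0,"dx":0,"dy":-0.12,"dz":0.14,"turn":-0.3},{"jaw":0,"dx":0,"dy":-0.22,"dz":0.24,"turn":-0.55},{"jaw":0,"dx":0,"dy":-0.32,"dz":0.32,"turn":-0.8},{"jaw":0,"dx":0,"dy":-0.39,"dz":0.37,"turn":-0.95},{"jaw":0,"dx":0,"dy":-0.413,"dz":0.388,"turn":-1},{"jaw":0,"dx":0,"dy":-0.413,"dz":0.388,"turn":-1}]' 60
python3 - <<'E'
from h import *
go((.43,.10,.25),-56.4)
E
```

```text
time: 4.7
position: [0.4187, -0.1493, 0.2792]
tool_rot: [1.886, 0.573, -1.886]
contact_force: [0.2, -0.5, -3.4]
opening: 0.155
t 4.7 pos [ 0.4187 -0.1493  0.2792] yaw -56.24 F [ 0.2 -0.5 -3.4] op 0.155 q [-0.34  0.1  -0.12  1.36 -0.    2.21]
mm [  29.2 -201.  -147.9] share [ 0.0974 -0.6701 -0.4931] turn 0.0055
```

```bash

python3 -m handwheel '[{"jaw":0,"dx":0,"dy":-0.05,"dz":-0.04,"turn":0},{"jaw":0,"dx":0,"dy":-0.15,"dz":-0.11,"turn":0},{"jaw":0,"dx":0,"dy":-0.27,"dz":-0.2,"turn":0},{"jaw":0,"dx":0,"dy":-0.39,"dz":-0.29,"turn":0},{"jaw":0,"dx":0.03,"dy":-0.51,"dz":-0.38,"turn":0},{"jaw":0,"dx":0.07,"dy":-0.61,"dz":-0.45,"turn":0},{"jaw":0,"dx":0.1,"dy":-0.66,"dz":-0.485,"turn":0},{"jaw":0,"dx":0.1,"dy":-0.67,"dz":-0.493,"turn":0},{"jaw":0,"dx":0.1,"dy":-0.67,"dz":-0.493,"turn":0}]' 60
python3 - <<'E'
from h import *
go((.456,.205,.235),-56.4)
w=viewer.read_camera("wrist"); cv2.imwrite("pics/w5.png",w["img"][:,:,::-1])
E
```

```text
time: 5.6
position: [0.4313, 0.0993, 0.249]
tool_rot: [1.886, 0.571, -1.887]
contact_force: [0.8, 0.3, -2.0]
opening: 0.156
t 5.6 pos [0.4313 0.0993 0.249 ] yaw -56.28 F [ 0.8  0.3 -2. ] op 0.156 q [ 0.23  0.1  -0.19  1.28 -0.    2.78]
mm [ 13.9 -74.2 -79.2] share [ 0.0464 -0.2472 -0.2641] turn 0.0039
```

View pics/w5.png

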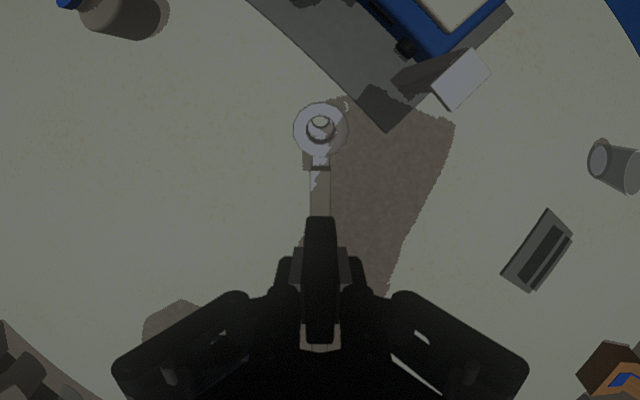

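The socket is at (320,129), the stop tab at (460,80) and the tray corner at (388,130). The path to staging looks clear.

```bash

python3 -m handwheel '[{"jaw":0,"dx":0,"dy":-0.04,"dz":-0.04,"turn":0},{"jaw":0,"dx":0.02,"dy":-0.11,"dz":-0.11,"turn":0},{"jaw":0,"dx":0.04,"dy":-0.18,"dz":-0.19,"turn":0},{"jaw":0,"dx":0.046,"dy":-0.235,"dz":-0.25,"turn":0},{"jaw":0,"dx":0.046,"dy":-0.247,"dz":-0.264,"turn":0},{"jaw":0,"dx":0.046,"dy":-0.247,"dz":-0.264,"turn":0}]' 60
python3 - <<'E'
from h import *
go((.456,.205,.235),-56.4)
w=viewer.read_camera("wrist"); cv2.imwrite("pics/w6.png",w["img"][:,:,::-1])
c=viewer.read_camera("top"); cv2.imwrite("pics/t6.png",c["img"][:,:,::-1])
E
```

```text
time: 6.25
position: [0.456, 0.2044, 0.2357]
tool_rot: [1.887, 0.571, -1.887]
contact_force: [0.1, -0.4, -1.9]
opening: 0.151
t 6.25 pos [0.456  0.2044 0.2357] yaw -56.3 F [ 0.1 -0.4 -1.9] op 0.151 q [ 0.42  0.22 -0.08  1.27 -0.    2.98]
mm [ 0.7 -0.5 -0.3] share [ 0.0022 -0.0016 -0.0009] turn 0.0033
```

View pics/w6.png

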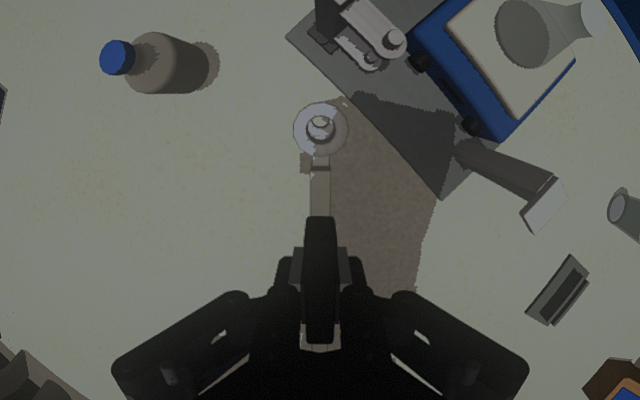

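View pics/t6.png

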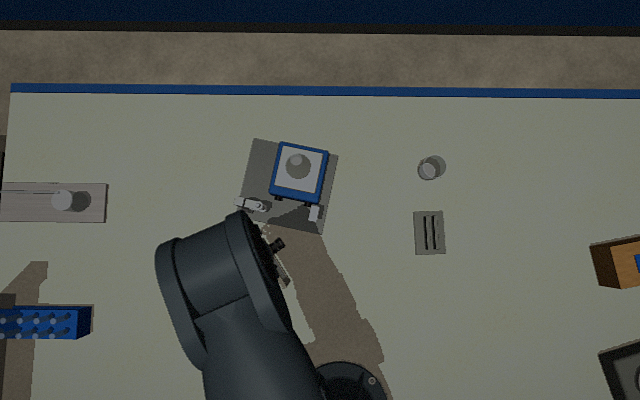

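The pintle nose is visible in the wrist view near (395,40), above the lower pintle at about (372,57). I'll zoom in there.

```bash
python3 - <<'E'
from h import *
s=get_state(); w=viewer.read_camera("wrist")
crop(w["img"],300,0,130,90,6,"w6c.png",2.2)
g=cv2.imread("pics/w6c.png")
E
```

```text
(no output)
```

View pics/w6c.png

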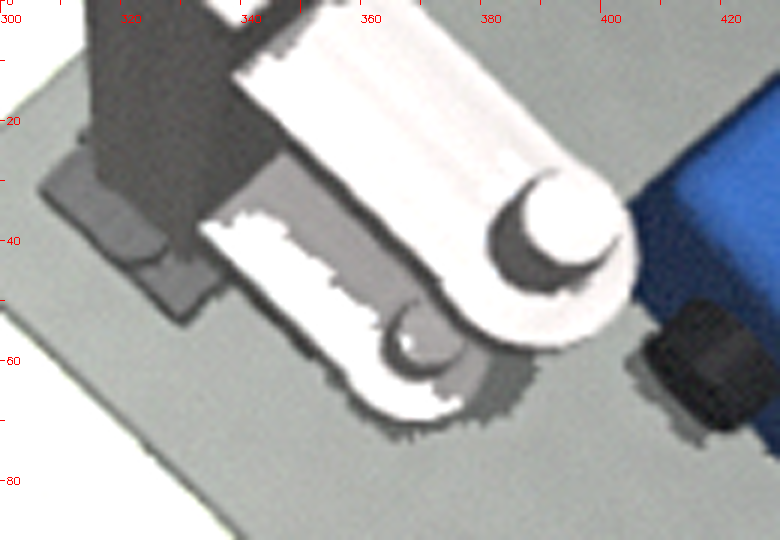

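```bash
python3 - <<'E'
from h import *
s=get_state(); w=viewer.read_camera("wrist")
A=wcast(w,(395.3,36.2),.158,s); B=wcast(w,(371.3,55.8),.068,s)
print("upper nose",A.round(4),"lower nose",B.round(4))
print("diam check",np.linalg.norm(wcast(w,(387.5,36.2),.158,s)-wcast(w,(403.1,36.2),.158,s)))
print("wrist-cast tray edge yaw")
p=wcast(w,(300,52),.008,s); q=wcast(w,(339,89),.008,s); d=q-p; print(np.degrees(np.arctan2(d[1],d[0])))
# socket now
S=wcast(w,(320.7,129),s["position"][2]-.0335,s); print("socket",S.round(4))
th=np.radians(-11.45); R=np.array([[np.cos(th),-np.sin(th)],[np.sin(th),np.cos(th)]])
print("socket rel pintle in guard frame", (R.T@(S-A)[:2]).round(4), (R.T@(S-B)[:2]).round(4))
E
```

```text
upper nose [0.5871 0.2331 0.158 ] lower nose [0.5863 0.2334 0.068 ]
diam check 0.01025316563306594
wrist-cast tray edge yaw
-100.86396281416364
socket [0.5131 0.2406 0.2024]
socket rel pintle in guard frame [-0.074  -0.0074] [-0.0731 -0.0075]
```

Both noses cast to the same axis within 1 mm: (0.587,0.233). I'll close in to 10 mm short, with the sockets 33 mm above home.

```bash
python3 - <<'E'
from h import *
go((.456+.0638,.2044-.0054,.2265),-56.4)
E
```

```text
t 6.45 pos [0.4556 0.2038 0.236 ] yaw -56.35 F [-0.1  0.3 -3.5] op 0.157 q [ 0.42  0.22 -0.08  1.27 -0.    2.98]
mm [  9.5  39.6 -50.8] share [ 0.0316  0.132  -0.1693] turn 0.0016
```

```bash

python3 -m handwheel '[{"jaw":0,"dx":0.01,"dy":0.02,"dz":-0.025,"turn":0},{"jaw":0,"dx":0.02,"dy":0.05,"dz":-0.065,"turn":0},{"jaw":0,"dx":0.03,"dy":0.085,"dz":-0.11,"turn":0},{"jaw":0,"dx":0.031,"dy":0.115,"dz":-0.15,"turn":0},{"jaw":0,"dx":0.031,"dy":0.13,"dz":-0.168,"turn":0},{"jaw":0,"dx":0.031,"dy":0.13,"dz":-0.168,"turn":0},{"jaw":0,"dx":0.031,"dy":0.13,"dz":-0.168,"turn":0}]' 60
python3 - <<'E'
from h import *
go((.456+.0638,.2044-.0054,.2265),-56.4)
s=get_state(); w=viewer.read_camera("wrist"); cv2.imwrite("pics/w7.png",w["img"][:,:,::-1])
crop(w["img"],275,60,110,100,7,"w7c.png",2.2)
c=viewer.read_camera("scene"); crop(c["img"],290,160,130,130,4,"s7.png",2)
E
```

```text
time: 7.15
position: [0.5189, 0.2004, 0.2261]
tool_rot: [1.886, 0.572, -1.887]
contact_force: [-0.4, 0.2, -2.6]
opening: 0.158
t 7.15 pos [0.5189 0.2004 0.2261] yaw -56.28 F [-0.4  0.2 -2.6] op 0.158 q [0.37 0.34 0.05 1.29 0.   2.92]
mm [-0.4  1.6  0. ] share [-0.0014  0.0054  0.0001] turn 0.004
```

View pics/w7c.png

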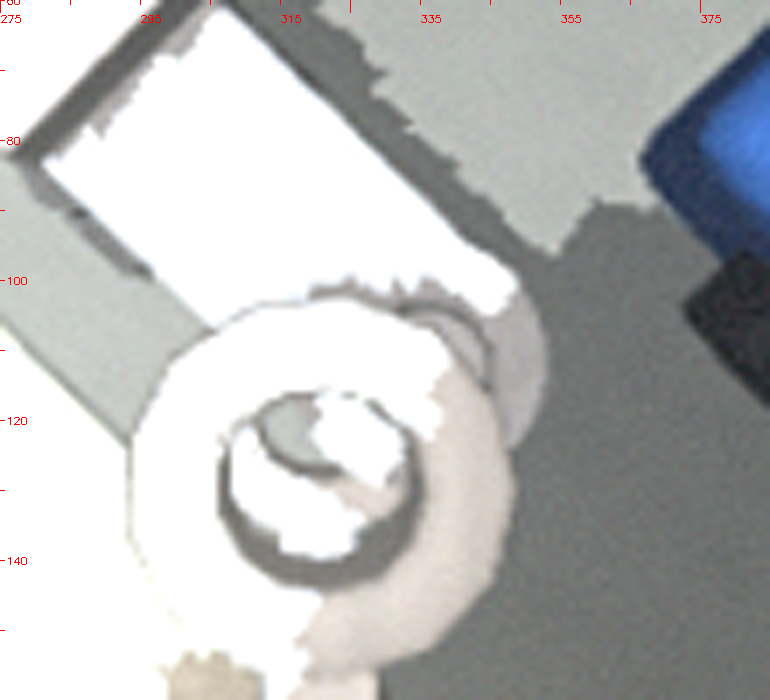

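View pics/s7.png

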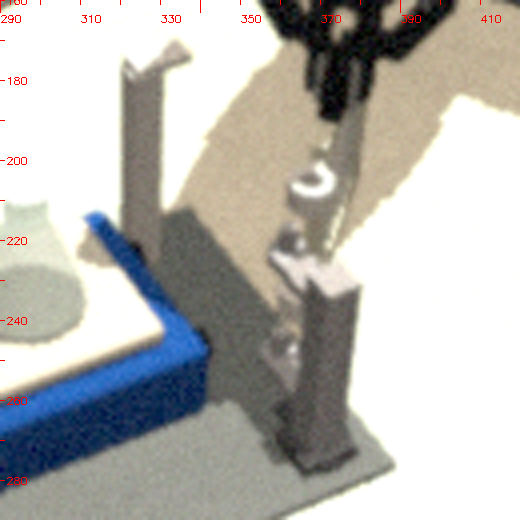

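The socket clears the nose, which is at about (338,108) behind the ring. I'll make the last 11 mm over the axis.

```bash
python3 - <<'E'
from h import *
s=get_state();go(s["position"]+np.array([.0103,-.0047,0]),-56.4)
E
python3 -m handwheel '[{"jaw":0,"dx":0,"dy":0.01,"dz":-0.006,"turn":0},{"jaw":0,"dx":0,"dy":0.02,"dz":-0.013,"turn":0},{"jaw":0,"dx":0,"dy":0.032,"dz":-0.02,"turn":0},{"jaw":0,"dx":0,"dy":0.032,"dz":-0.02,"turn":0},{"jaw":0,"dx":0,"dy":0.032,"dz":-0.02,"turn":0}]' 60
python3 - <<'E'
from h import *
go((.5292,.1957,.2265),-56.4)
s=get_state(); w=viewer.read_camera("wrist"); cv2.imwrite("pics/w8.png",w["img"][:,:,::-1])
crop(w["img"],280,85,80,80,8,"w8c.png",2.2)
A=np.array([.5867,.2332]); M=Ro.from_rotvec(s["tool_rot"]).as_matrix()
S=s["position"]+M@np.array([.0335,.0007,-.0686]); print(S.round(4),A-S[:2])
E
```

```text
t 7.25 pos [0.5187 0.2005 0.2264] yaw -56.26 F [ 0.4  0.  -2.6] op 0.156 q [0.37 0.34 0.05 1.29 0.   2.92]
mm [-0.   9.6 -6. ] share [-0.      0.0321 -0.0198] turn 0.0048
time: 7.75
position: [0.5294, 0.1958, 0.2263]
tool_rot: [1.886, 0.572, -1.887]
contact_force: [0.7, -0.4, -2.6]
opening: 0.153
t 7.75 pos [0.5294 0.1958 0.2263] yaw -56.28 F [ 0.7 -0.4 -2.6] op 0.153 q [0.35 0.35 0.08 1.3  0.   2.91]
mm [-0.2 -0.1  0.2] share [-0.0008 -0.0002  0.0007] turn 0.0039
[0.5869 0.2333 0.1928] [-1.50462954e-04 -7.30951975e-05]
```

View pics/w8c.png

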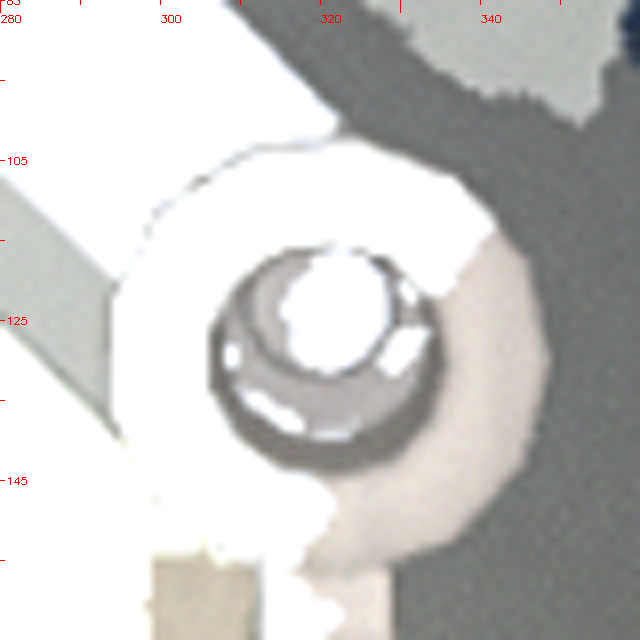

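Through the bore, the pintle nose is concentric: nose centre about (320,123.5), expected about (320.7,124). The socket is over the axis to within about 0.5 mm. I'll lower to just above nose contact, then continue in small steps by feel.

```bash

python3 -m handwheel '[{"jaw":0,"dx":0.012,"dy":-0.001,"dz":-0.001,"turn":0},{"jaw":0,"dx":0.025,"dy":-0.001,"dz":-0.001,"turn":0},{"jaw":0,"dx":0.038,"dy":-0.001,"dz":-0.001,"turn":0},{"jaw":0,"dx":0.044,"dy":-0.001,"dz":-0.001,"turn":0},{"jaw":0,"dx":0.044,"dy":-0.001,"dz":-0.001,"turn":0}]' 60
python3 -m handwheel '[{"jaw":0,"dx":0.003,"dy":0,"dz":0,"turn":0},{"jaw":0,"dx":0.006,"dy":0,"dz":0,"turn":0},{"jaw":0,"dx":0.006,"dy":0,"dz":0,"turn":0}]' 60
python3 - <<'E'
from h import *
go((.5292,.1957,.2115),-56.4)
E
```

```text
time: 8.3
position: [0.5292, 0.1962, 0.2127]
tool_rot: [1.886, 0.572, -1.887]
contact_force: [0.3, 0.2, -3.0]
opening: 0.153
time: 8.6
position: [0.5294, 0.1963, 0.2113]
tool_rot: [1.886, 0.572, -1.886]
contact_force: [-0.6, 0.6, -2.8]
opening: 0.154
t 8.6 pos [0.5294 0.1963 0.2113] yaw -56.27 F [-0.6  0.6 -2.8] op 0.154 q [0.35 0.36 0.05 1.26 0.   2.91]
mm [-0.2  0.3  0.5] share [-0.0007  0.0011  0.0017] turn 0.0044
```

```bash

python3 -m handwheel '[{"jaw":0,"dx":0.003,"dy":0,"dz":0,"turn":0},{"jaw":0,"dx":0.006,"dy":0,"dz":0,"turn":0},{"jaw":0,"dx":0.006,"dy":0,"dz":0,"turn":0}]' 60
python3 -m handwheel '[{"jaw":0,"dx":0.003,"dy":0,"dz":0,"turn":0},{"jaw":0,"dx":0.003,"dy":0,"dz":0,"turn":0}]' 60
python3 - <<'E'
from h import *
go((.5292,.1957,.2095),-56.4)
w=viewer.read_camera("wrist"); crop(w["img"],280,85,80,80,8,"w9c.png",2.2)
E
```

```text
time: 8.9
position: [0.5293, 0.1963, 0.2094]
tool_rot: [1.886, 0.572, -1.887]
contact_force: [-0.4, -0.7, -3.2]
opening: 0.154
time: 9.1
position: [0.5294, 0.1962, 0.2085]
tool_rot: [1.886, 0.572, -1.887]
contact_force: [0.3, 0.7, -3.0]
opening: 0.151
t 9.1 pos [0.5294 0.1962 0.2085] yaw -56.27 F [ 0.3  0.7 -3. ] op 0.151 q [0.35 0.36 0.04 1.25 0.   2.91]
mm [-1.   0.3  0.4] share [-0.0034  0.0012  0.0015] turn 0.0044
```

View pics/w9c.png

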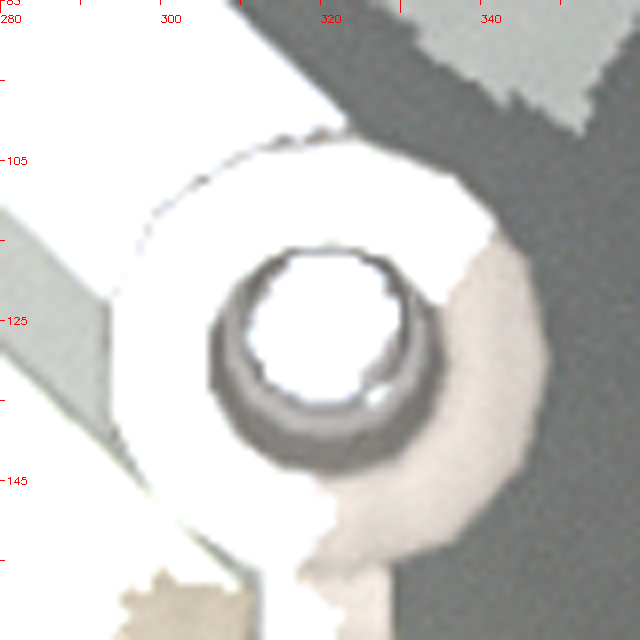

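There is no contact 3 mm below nose height, and the nose is concentric in the bore (crop columns 245–408 against 210–445). I'll keep lowering.

```bash

python3 -m handwheel '[{"jaw":0,"dx":0.004,"dy":0,"dz":0,"turn":0},{"jaw":0,"dx":0.008,"dy":0,"dz":0,"turn":0},{"jaw":0,"dx":0.01,"dy":0,"dz":0,"turn":0},{"jaw":0,"dx":0.01,"dy":0,"dz":0,"turn":0}]' 60
python3 -m handwheel '[{"jaw":0,"dx":0.004,"dy":0,"dz":0,"turn":0},{"jaw":0,"dx":0.008,"dy":0,"dz":0,"turn":0},{"jaw":0,"dx":0.01,"dy":0,"dz":0,"turn":0},{"jaw":0,"dx":0.01,"dy":0,"dz":0,"turn":0}]' 60
```

```text
time: 9.55
position: [0.5294, 0.1962, 0.2055]
tool_rot: [1.886, 0.572, -1.887]
contact_force: [-0.4, -1.8, -2.1]
opening: 0.156
time: 9.95
position: [0.5293, 0.1963, 0.2025]
tool_rot: [1.886, 0.572, -1.887]
contact_force: [-0.1, -0.1, -2.5]
opening: 0.155
```

```bash

python3 -m handwheel '[{"jaw":0,"dx":0.004,"dy":0,"dz":0,"turn":0},{"jaw":0,"dx":0.007,"dy":0,"dz":0,"turn":0},{"jaw":0,"dx":0.007,"dy":0,"dz":0,"turn":0}]' 60
python3 - <<'E'
from h import *
go((.5292,.1957,.1935),-56.4); print(get_state()["ft_torque"])
E
```

```text
time: 10.25
position: [0.5293, 0.1963, 0.2004]
tool_rot: [1.886, 0.572, -1.887]
contact_force: [-0.5, 0.7, -3.1]
opening: 0.151
t 10.25 pos [0.5293 0.1963 0.2004] yaw -56.27 F [-0.5  0.7 -3.1] op 0.151 q [0.36 0.36 0.02 1.23 0.   2.91]
mm [6.9 0.4 0.4] share [0.0229 0.0013 0.0014] turn 0.0044
[ 0.02418799 -0.04591365 -0.02085722]
```

```bash

python3 -m handwheel '[{"jaw":0,"dx":0.004,"dy":0,"dz":0,"turn":0},{"jaw":0,"dx":0.008,"dy":0,"dz":0,"turn":0},{"jaw":0,"dx":0.01,"dy":0,"dz":0,"turn":0},{"jaw":0,"dx":0.01,"dy":0,"dz":0,"turn":0}]' 60
python3 -m handwheel '[{"jaw":0,"dx":0.003,"dy":0,"dz":0,"turn":0},{"jaw":0,"dx":0.005,"dy":0,"dz":0,"turn":0},{"jaw":0,"dx":0.005,"dy":0,"dz":0,"turn":0}]' 60
```

```text
time: 10.65
position: [0.5294, 0.1963, 0.1974]
tool_rot: [1.886, 0.572, -1.886]
contact_force: [-0.3, -0.6, -2.6]
opening: 0.151
time: 10.95
position: [0.5294, 0.1962, 0.1959]
tool_rot: [1.886, 0.572, -1.886]
contact_force: [-0.2, 0.6, -2.8]
opening: 0.152
```

```bash

python3 -m handwheel '[{"jaw":0,"dx":0.003,"dy":0,"dz":0,"turn":0},{"jaw":0,"dx":0.003,"dy":0,"dz":0,"turn":0}]' 60
python3 - <<'E'
from h import *
go((.5292,.1957,.1935),-56.4); print(get_state()["ft_torque"])
E
```

```text
time: 11.15
position: [0.5294, 0.1963, 0.195]
tool_rot: [1.886, 0.572, -1.887]
contact_force: [-0.1, -0.3, -2.1]
opening: 0.155
t 11.15 pos [0.5294 0.1963 0.195 ] yaw -56.27 F [-0.1 -0.3 -2.1] op 0.155 q [0.36 0.36 0.01 1.22 0.   2.91]
mm [1.5 0.4 0.5] share [0.0049 0.0012 0.0015] turn 0.0044
[-0.00982601 -0.02338288  0.00742825]
```

```bash

python3 -m handwheel '[{"jaw":0,"dx":0.002,"dy":0,"dz":0,"turn":0},{"jaw":0,"dx":0.003,"dy":0,"dz":0,"turn":0},{"jaw":0,"dx":0.003,"dy":0,"dz":0,"turn":0}]' 60
```

```text
time: 11.45
position: [0.5294, 0.1963, 0.1942]
tool_rot: [1.886, 0.572, -1.886]
contact_force: [-0.5, -0.6, -3.0]
opening: 0.156
```

```bash

python3 -m handwheel '[{"jaw":0,"dx":0.001,"dy":0,"dz":0,"turn":0},{"jaw":0,"dx":0.002,"dy":0,"dz":0,"turn":0},{"jaw":0,"dx":0.002,"dy":0,"dz":0,"turn":0}]' 60
```

```text
time: 11.75
position: [0.5294, 0.1963, 0.1936]
tool_rot: [1.886, 0.572, -1.886]
contact_force: [-0.0, -0.6, -2.3]
opening: 0.155
```

```bash

python3 -m handwheel '[{"jaw":0,"dx":0.001,"dy":0,"dz":0,"turn":0},{"jaw":0,"dx":0.002,"dy":0,"dz":0,"turn":0},{"jaw":0,"dx":0.002,"dy":0,"dz":0,"turn":0}]' 60
```

```text
time: 12.05
position: [0.5295, 0.1963, 0.1935]
tool_rot: [1.887, 0.572, -1.886]
contact_force: [-3.5, -1.7, 4.8]
opening: 0.158
```

There is contact at TCP z 0.1935, exactly the predicted home height (Fz rose by 7.5 N). I'll ease the jaws open slightly so the door sits under its own weight.

```bash

python3 -m handwheel '[{"jaw":0.16,"dx":-0.001,"dy":0,"dz":0,"turn":0},{"jaw":0.2,"dx":-0.001,"dy":0,"dz":0,"turn":0},{"jaw":0.22,"dx":-0.001,"dy":0,"dz":0,"turn":0},{"jaw":0.22,"dx":-0.001,"dy":0,"dz":0,"turn":0},{"jaw":0.22,"dx":-0.001,"dy":0,"dz":0,"turn":0}]' 30
python3 - <<'E'
from h import *
go((.5292,.1957,.1935),-56.4)
w=viewer.read_camera("wrist"); cv2.imwrite("pics/w10.png",w["img"][:,:,::-1]); 
g=cv2.convertScaleAbs(w["img"][:,:,::-1],alpha=2.2); cv2.imwrite("pics/w10b.png",g)
c=viewer.read_camera("scene"); crop(c["img"],290,160,130,130,5,"s10.png",2)
E
```

```text
time: 12.55
position: [0.5294, 0.1963, 0.1933]
tool_rot: [1.886, 0.572, -1.886]
contact_force: [0.1, 0.5, -0.2]
opening: 0.217
t 12.55 pos [0.5294 0.1963 0.1933] yaw -56.27 F [ 0.1  0.5 -0.2] op 0.217 q [0.36 0.36 0.01 1.22 0.   2.91]
mm [-0.2  0.4  0.5] share [-0.0008  0.0012  0.0017] turn 0.0045
```

View pics/w10b.png

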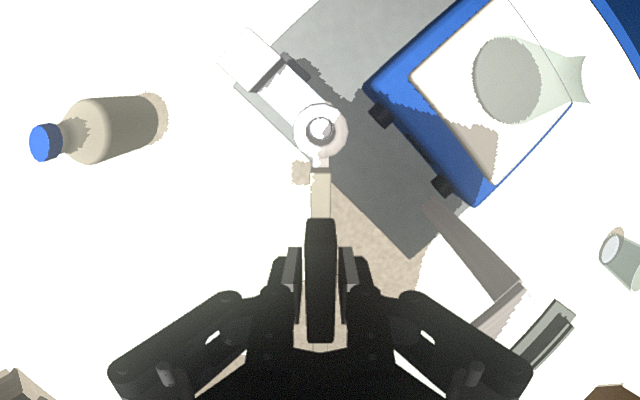

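View pics/s10.png

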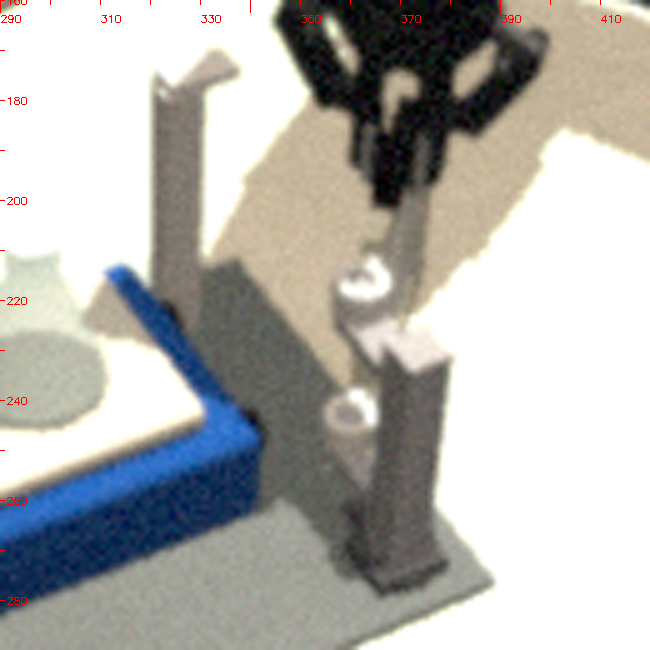

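Both sockets sit on their brackets (scene px (363,215) and (361,242)), and the wrist force is about 0. With the jaws loose around the block, I'll swing the door on an arc about the axis. Radius is 68.6 mm, starting with 28°.

```bash

python3 -m handwheel '[{"jaw":0.22,"dx":0,"dy":0.008,"dz":0,"turn":-0.0667},{"jaw":0.22,"dx":0,"dy":0.02,"dz":-0.001,"turn":-0.1667},{"jaw":0.22,"dx":0,"dy":0.036,"dz":-0.003,"turn":-0.3},{"jaw":0.22,"dx":0,"dy":0.051,"dz":-0.006,"turn":-0.4333},{"jaw":0.22,"dx":0,"dy":0.067,"dz":-0.01,"turn":-0.5667},{"jaw":0.22,"dx":0,"dy":0.082,"dz":-0.015,"turn":-0.7},{"jaw":0.22,"dx":0,"dy":0.097,"dz":-0.021,"turn":-0.8333},{"jaw":0.22,"dx":0,"dy":0.104,"dz":-0.025,"turn":-0.9},{"jaw":0.22,"dx":0,"dy":0.107,"dz":-0.027,"turn":-0.9333},{"jaw":0.22,"dx":0,"dy":0.107,"dz":-0.027,"turn":-0.9333}]' 30
python3 - <<'E'
from h import *
a=np.radians(-11.45); A=np.array([.5867,.2332]); 
go((*(A-.0686*np.array([-np.sin(a),np.cos(a)])),.1933),-11.45)
s=get_state();w=viewer.read_camera("wrist"); g=cv2.convertScaleAbs(w["img"][:,:,::-1],alpha=2.2); cv2.imwrite("pics/w11.png",g)
E
```

```text
time: 13.65
position: [0.554, 0.174, 0.1932]
tool_rot: [1.563, 0.934, -1.563]
contact_force: [-0.3, -1.0, 0.7]
opening: 0.223
t 13.65 pos [0.554  0.174  0.1932] yaw -28.28 F [-0.3 -1.   0.7] op 0.223 q [ 0.3   0.4   0.06  1.23 -0.    2.37]
mm [-0.1 20.6 -1.9] share [-0.0003  0.0688 -0.0064] turn -0.561
```

View pics/w11.png

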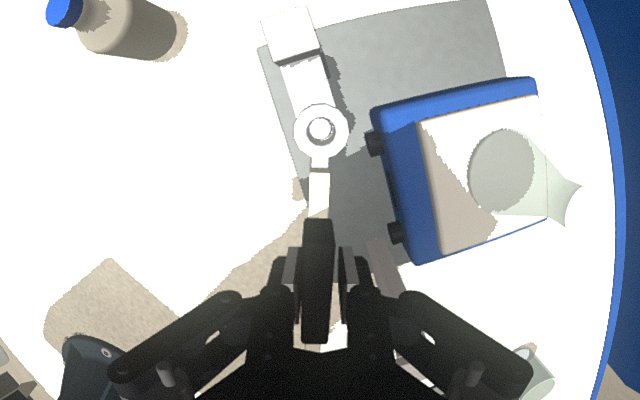

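The door follows between the fingers, lagging about 2° from the jaw slack. I'll continue slowly, another 14°.

```bash

python3 -m handwheel '[{"jaw":0.22,"dx":0,"dy":0.007,"dz":0,"turn":-0.06},{"jaw":0.22,"dx":0,"dy":0.018,"dz":-0.001,"turn":-0.15},{"jaw":0.22,"dx":0,"dy":0.03,"dz":-0.002,"turn":-0.25},{"jaw":0.22,"dx":0,"dy":0.042,"dz":-0.004,"turn":-0.35},{"jaw":0.22,"dx":0,"dy":0.05,"dz":-0.006,"turn":-0.42},{"jaw":0.22,"dx":0,"dy":0.055,"dz":-0.007,"turn":-0.467},{"jaw":0.22,"dx":0,"dy":0.055,"dz":-0.007,"turn":-0.467}]' 30
python3 - <<'E'
from h import *
a=np.radians(-11.45); A=np.array([.5867,.2332]); 
go((*(A-.0686*np.array([-np.sin(a),np.cos(a)])),.1933),-11.45)
s=get_state();w=viewer.read_camera("wrist"); g=cv2.convertScaleAbs(w["img"][:,:,::-1],alpha=2.2); cv2.imwrite("pics/w12.png",g)
E
```

```text
time: 14.4
position: [0.5695, 0.1681, 0.1933]
tool_rot: [1.39, 1.081, -1.39]
contact_force: [0.4, -0.7, -0.4]
opening: 0.219
t 14.4 pos [0.5695 0.1681 0.1933] yaw -14.27 F [ 0.4 -0.7 -0.4] op 0.219 q [0.29 0.42 0.1  1.25 0.   2.11]
mm [-0.   4.   1.2] share [-0.0001  0.0133  0.004 ] turn -0.0939
```

View pics/w12.png

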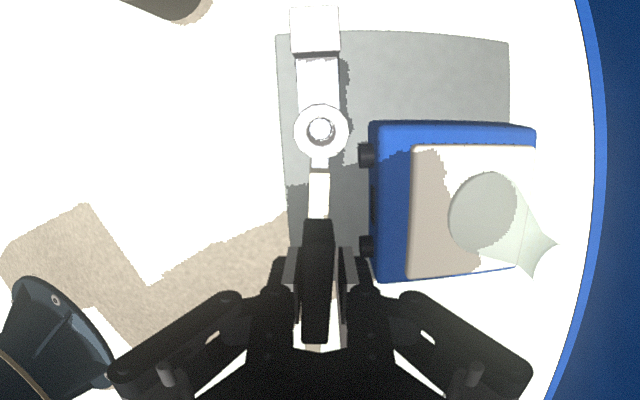

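```bash

python3 -m handwheel '[{"jaw":0.22,"dx":0,"dy":0.005,"dz":0,"turn":-0.04},{"jaw":0.22,"dx":0,"dy":0.01,"dz":0,"turn":-0.08},{"jaw":0.22,"dx":0,"dy":0.0133,"dz":0,"turn":-0.094},{"jaw":0.22,"dx":0,"dy":0.0133,"dz":0,"turn":-0.094}]' 30
python3 -m handwheel '[{"jaw":0.22,"dx":0,"dy":0.0025,"dz":0,"turn":0},{"jaw":0.22,"dx":0,"dy":0.005,"dz":0,"turn":0},{"jaw":0.22,"dx":0,"dy":0.005,"dz":0,"turn":0}]' 30
python3 - <<'E'
from h import *
s=get_state();go(s["position"],-11.45)
w=viewer.read_camera("wrist"); g=cv2.convertScaleAbs(w["img"][:,:,::-1],alpha=2.2); cv2.imwrite("pics/w13.png",g)
c=viewer.read_camera("scene"); crop(c["img"],290,160,130,130,5,"s13.png",2)
E
```

```text
time: 14.85
position: [0.5735, 0.1671, 0.1933]
tool_rot: [1.355, 1.108, -1.355]
contact_force: [-0.8, 0.7, 0.3]
opening: 0.224
time: 15.15
position: [0.5749, 0.1668, 0.1933]
tool_rot: [1.355, 1.108, -1.355]
contact_force: [0.8, 0.6, -0.4]
opening: 0.222
t 15.15 pos [0.5749 0.1668 0.1933] yaw -11.44 F [ 0.8  0.6 -0.4] op 0.222 q [0.28 0.43 0.11 1.25 0.   2.05]
mm [0. 0. 0.] share [0. 0. 0.] turn 0.0002
```

View pics/w13.png

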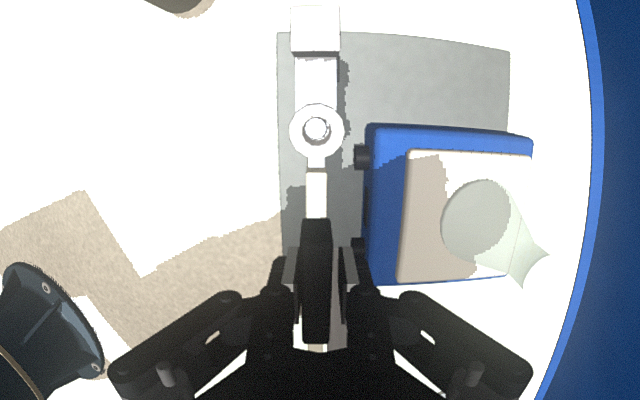

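View pics/s13.png

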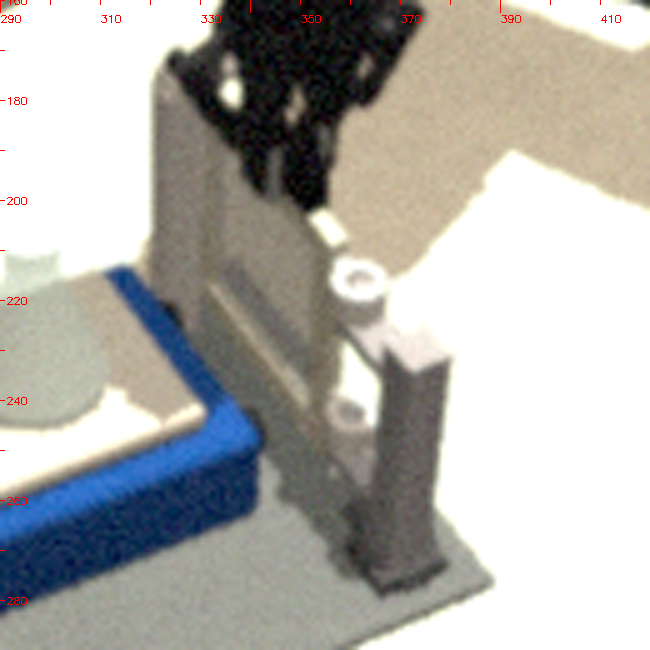

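The door is nearly in line: the socket at (317,129) and the grip at column 317 are both vertical in a tool-yaw -11.44° view. I'll press in small steps to feel the stop.

```bash

python3 -m handwheel '[{"jaw":0.22,"dx":0,"dy":0.0015,"dz":0,"turn":0},{"jaw":0.22,"dx":0,"dy":0.003,"dz":0,"turn":-0.01},{"jaw":0.22,"dx":0,"dy":0.003,"dz":0,"turn":-0.01}]' 30
```

```text
time: 15.55
position: [0.5758, 0.1666, 0.1933]
tool_rot: [1.351, 1.111, -1.351]
contact_force: [-0.9, -1.2, -0.1]
opening: 0.224
```

```bash

python3 -m handwheel '[{"jaw":0.22,"dx":0,"dy":0.001,"dz":0,"turn":0},{"jaw":0.22,"dx":0,"dy":0.002,"dz":0,"turn":-0.01},{"jaw":0.22,"dx":0,"dy":0.002,"dz":0,"turn":-0.01}]' 30
```

```text
time: 15.85
position: [0.5763, 0.1665, 0.1933]
tool_rot: [1.347, 1.114, -1.347]
contact_force: [0.7, -0.1, -0.2]
opening: 0.221
```

```bash

python3 -m handwheel '[{"jaw":0.22,"dx":0,"dy":0.001,"dz":0,"turn":0},{"jaw":0.22,"dx":0,"dy":0.002,"dz":0,"turn":0},{"jaw":0.22,"dx":0,"dy":0.002,"dz":0,"turn":0}]' 30
```

```text
time: 16.15
position: [0.5767, 0.1665, 0.1933]
tool_rot: [1.347, 1.114, -1.347]
contact_force: [-4.2, 0.2, 1.3]
opening: 0.224
```

```bash

python3 - <<'E'
from h import *
F=np.array([get_state()["contact_force"]]); print(F)
w=viewer.read_camera("wrist"); crop(w["img"],260,90,120,265,3,"w14.png",2.4)
s=get_state(); go(s["position"],-11.45)
E
```

```text
[[-4.16993362  0.16316299  1.25839947]]
t 16.2 pos [0.5767 0.1665 0.1933] yaw -10.83 F [-3.5  1.6  2.8] op 0.218 q [0.28 0.44 0.12 1.25 0.   2.04]
mm [0. 0. 0.] share [0. 0. 0.] turn 0.0205
```

View pics/w14.png

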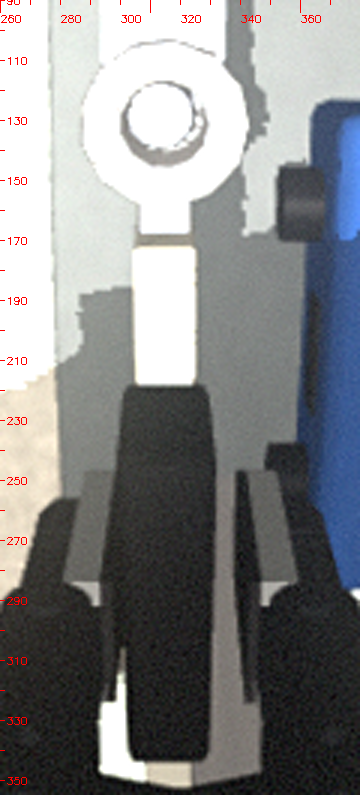

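I feel about 4 N against the stop, and the block sits on the outer pad only. I'll back off to centre the jaws, open a little and rise straight up.

```bash

python3 -m handwheel '[{"jaw":0.22,"dx":0,"dy":-0.004,"dz":0,"turn":0},{"jaw":0.24,"dx":0,"dy":-0.008,"dz":0,"turn":0},{"jaw":0.3,"dx":0,"dy":-0.009,"dz":0,"turn":0},{"jaw":0.4,"dx":0,"dy":-0.009,"dz":0,"turn":0},{"jaw":0.4,"dx":0,"dy":-0.009,"dz":0,"turn":0}]' 30
python3 - <<'E'
from h import *
s=get_state();go(s["position"],-11.45)
w=viewer.read_camera("wrist"); g=cv2.convertScaleAbs(w["img"][:,:,::-1],alpha=2.2); cv2.imwrite("pics/w15.png",g)
E
```

```text
time: 16.7
position: [0.5743, 0.1669, 0.1933]
tool_rot: [1.347, 1.114, -1.347]
contact_force: [-0.3, -0.2, -0.2]
opening: 0.4
t 16.7 pos [0.5743 0.1669 0.1933] yaw -10.84 F [-0.3 -0.2 -0.2] op 0.4 q [ 0.28  0.43  0.11  1.25 -0.    2.04]
mm [0. 0. 0.] share [0. 0. 0.] turn 0.0203
```

View pics/w15.png

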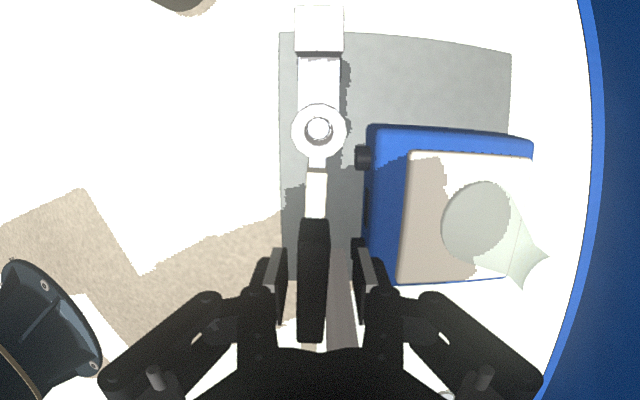

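Both pads are clear of the block. I'll rise 120 mm.

```bash

python3 -m handwheel '[{"jaw":0.4,"dx":-0.03,"dy":0,"dz":0,"turn":0},{"jaw":0.4,"dx":-0.09,"dy":0,"dz":0,"turn":0},{"jaw":0.4,"dx":-0.18,"dy":0,"dz":0,"turn":0},{"jaw":0.4,"dx":-0.28,"dy":0,"dz":0,"turn":0},{"jaw":0.4,"dx":-0.37,"dy":0,"dz":0,"turn":0},{"jaw":0.4,"dx":-0.4,"dy":0,"dz":0,"turn":0},{"jaw":0.4,"dx":-0.4,"dy":0,"dz":0,"turn":0}]' 30
python3 - <<'E'
from h import *
s=get_state();go(s["position"],-11.45)
w=viewer.read_camera("wrist"); g=cv2.convertScaleAbs(w["img"][:,:,::-1],alpha=2.2); cv2.imwrite("pics/w16.png",g)
c=viewer.read_camera("scene"); crop(c["img"],290,150,130,130,5,"s16.png",2)
E
```

```text
time: 17.45
position: [0.5748, 0.1671, 0.3146]
tool_rot: [1.349, 1.113, -1.345]
contact_force: [0.1, 0.3, -0.2]
opening: 0.403
t 17.45 pos [0.5748 0.1671 0.3146] yaw -10.84 F [ 0.1  0.3 -0.2] op 0.403 q [0.28 0.43 0.42 1.55 0.   2.04]
mm [0. 0. 0.] share [0. 0. 0.] turn 0.0204
```

View pics/w16.png

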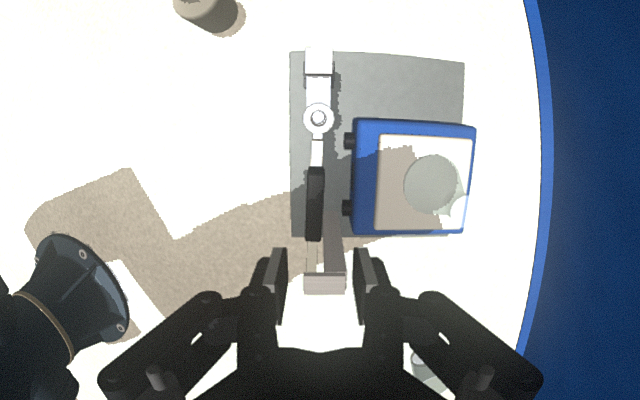

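View pics/s16.png

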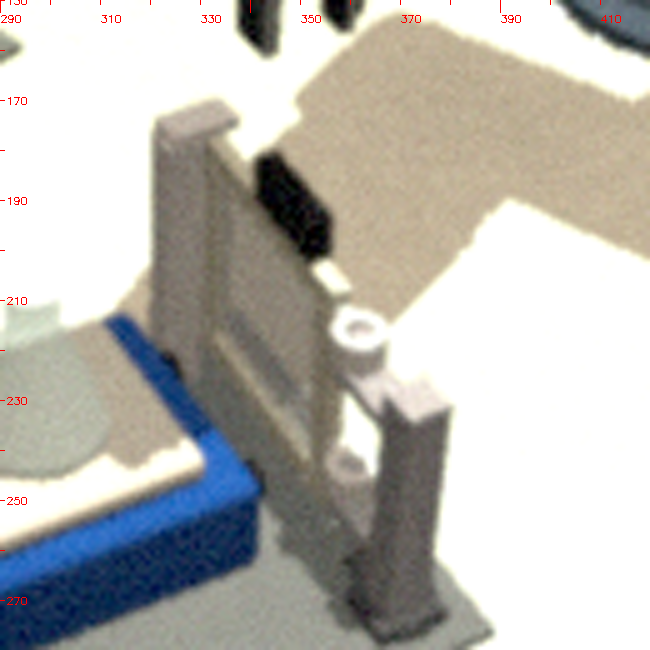

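The door stands behind the keeper tab (wrist px (324,283)) with both sockets down on their brackets. A last numeric check of yaw and seating, then I'll hand in.

```bash
python3 - <<'E'
from h import *
s=get_state();w=viewer.read_camera("wrist")
crop(w["img"],280,40,80,215,3,"w17.png",2.4)
g=w["img"].astype(int).sum(2)[:,285:350]
m=(g<90).astype(np.uint8); m[:165]=0; m[244:]=0; m[:, :15]=0; m[:,48:]=0
ys,xs=np.where(m); e=[]
for r in (175,232):
    x=xs[ys==r]+285; e.append((x.mean(),r)); print(r,x.min(),x.max())
a,b=[wcast(w,p,.198,s) for p in e]; S=wcast(w,(318.7,118),.16,s)
y=lambda d: np.degrees(np.arctan2(d[1],d[0]))-90
print("grip yaw",y(a-b),"socket-grip yaw",y(S-(a+b)/2),"socket",S.round(4),"vs guard -11.45")
print(s["time"],np.linalg.norm(S[:2]-((a+b)/2)[:2]))
E
```

```text
175 324 325
232 306 322
grip yaw -20.768491666334597 socket-grip yaw -10.522023415307771 socket [0.5865 0.232  0.16  ] vs guard -11.45
17.55 0.06582414417547151
```

View pics/w17.png

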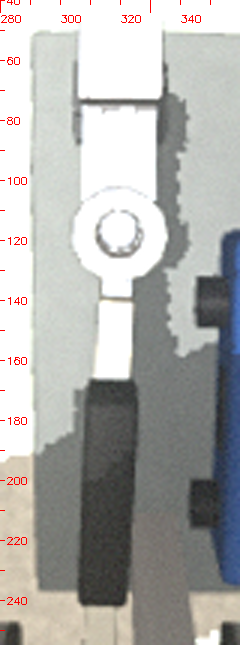

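My mask threshold was too low at row 175, catching only 2 px, so that grip-yaw figure is invalid. I'll redo it with a proper threshold.

```bash
python3 - <<'E'
from h import *
s=get_state();w=viewer.read_camera("wrist")
g=w["img"].astype(int).sum(2)
L=[];Rr=[]
for r in range(176,234,3):
    x=np.where(g[r,296:332]<120)[0]+296
    L.append((x.min(),r)); Rr.append((x.max()+1,r))
print(L[::4],Rr[::4])
y=lambda d: np.degrees(np.arctan2(d[1],d[0]))-90
for E in (L,Rr):
    P=np.array([wcast(w,p,.198,s)[:2] for p in E]); v=cv2.fitLine(P.astype(np.float32),cv2.DIST_HUBER,0,1e-4,1e-4).ravel()
    d=v[:2]*np.sign(v[1]); print("edge yaw",y(d), P.mean(0))
E
```

```text
[(np.int64(309), 176), (np.int64(308), 188), (np.int64(308), 200), (np.int64(307), 212), (np.int64(307), 224)] [(np.int64(327), 176), (np.int64(326), 188), (np.int64(325), 200), (np.int64(325), 212), (np.int64(324), 224)]
edge yaw -13.426781 [0.56502667 0.1687268 ]
edge yaw -13.112526 [0.57893922 0.16606447]
```

The door edges give yaw -13.3°, against -10.8° when it was pressed on the stop and -11.45° for the guard. It seems to have rebounded about 2° on release. That is within the 0.06 rad limit but thin, so I'll nudge it shut again with a softer, slower release.

```bash

python3 -m handwheel '[{"jaw":0.35,"dx":0.04,"dy":0,"dz":0,"turn":0},{"jaw":0.35,"dx":0.13,"dy":0,"dz":0,"turn":0},{"jaw":0.35,"dx":0.23,"dy":0,"dz":0,"turn":0},{"jaw":0.35,"dx":0.32,"dy":0,"dz":0,"turn":0},{"jaw":0.35,"dx":0.38,"dy":0,"dz":0,"turn":0},{"jaw":0.35,"dx":0.39,"dy":0,"dz":0,"turn":0},{"jaw":0.35,"dx":0.39,"dy":0,"dz":0,"turn":0}]' 30
python3 -m handwheel '[{"jaw":0.3,"dx":0,"dy":0,"dz":0,"turn":0},{"jaw":0.26,"dx":0,"dy":0,"dz":0,"turn":0},{"jaw":0.23,"dx":0,"dy":0,"dz":0,"turn":0},{"jaw":0.22,"dx":0,"dy":0,"dz":0,"turn":0},{"jaw":0.22,"dx":0,"dy":0,"dz":0,"turn":0}]' 30
python3 - <<'E'
from h import *
s=get_state();go((.5767,.1665,.1966),-10.84)
w=viewer.read_camera("wrist"); crop(w["img"],260,90,120,265,3,"w18.png",2.4)
E
```

```text
time: 18.35
position: [0.5737, 0.1668, 0.1958]
tool_rot: [1.346, 1.114, -1.349]
contact_force: [-0.2, -0.1, 0.3]
opening: 0.348
time: 18.85
position: [0.5743, 0.167, 0.1965]
tool_rot: [1.347, 1.114, -1.347]
contact_force: [-0.3, 0.2, 0.4]
opening: 0.217
t 18.85 pos [0.5743 0.167  0.1965] yaw -10.84 F [-0.3  0.2  0.4] op 0.217 q [0.28 0.43 0.12 1.26 0.   2.04]
mm [-0.1  2.4  0. ] share [-0.0003  0.0081  0.    ] turn 0.0002
```

View pics/w18.png

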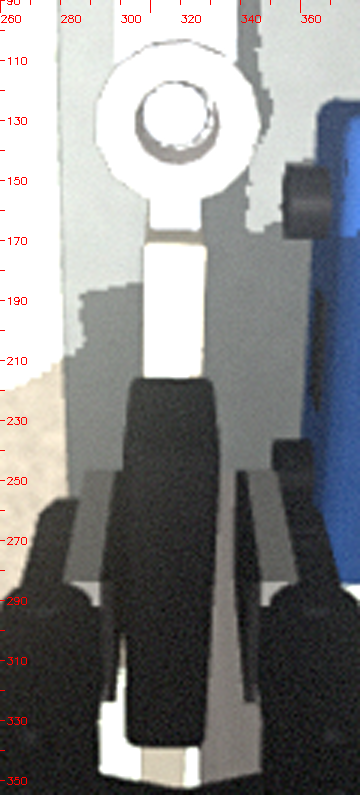

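```bash

python3 -m handwheel '[{"jaw":0.22,"dx":0,"dy":0.0015,"dz":0,"turn":0},{"jaw":0.22,"dx":0,"dy":0.003,"dz":0,"turn":0},{"jaw":0.22,"dx":0,"dy":0.0045,"dz":0,"turn":0},{"jaw":0.22,"dx":0,"dy":0.006,"dz":0,"turn":0},{"jaw":0.22,"dx":0,"dy":0.0065,"dz":0,"turn":0},{"jaw":0.22,"dx":0,"dy":0.0065,"dz":0,"turn":0}]' 30
python3 -m handwheel '[{"jaw":0.22,"dx":0,"dy":0.0005,"dz":0,"turn":0},{"jaw":0.22,"dx":0,"dy":0.001,"dz":0,"turn":0},{"jaw":0.22,"dx":0,"dy":0.001,"dz":0,"turn":0}]' 30
python3 - <<'E'
from h import *
s=get_state();go((.5767,.1665,.1966),-10.84)
E
```

```text
time: 19.5
position: [0.5762, 0.1665, 0.1963]
tool_rot: [1.347, 1.114, -1.347]
contact_force: [-0.3, -0.5, -0.2]
opening: 0.216
time: 19.8
position: [0.5765, 0.1665, 0.1963]
tool_rot: [1.347, 1.114, -1.347]
contact_force: [-0.4, -0.4, 1.0]
opening: 0.221
t 19.8 pos [0.5765 0.1665 0.1963] yaw -10.84 F [-0.4 -0.4  1. ] op 0.221 q [ 0.28  0.44  0.13  1.26 -0.    2.04]
mm [-0.3  0.2 -0. ] share [-0.001   0.0008 -0.0001] turn 0.0001
```

```bash

python3 -m handwheel '[{"jaw":0.22,"dx":0,"dy":0.0005,"dz":0,"turn":0},{"jaw":0.22,"dx":0,"dy":0.001,"dz":0,"turn":0},{"jaw":0.22,"dx":0,"dy":0.001,"dz":0,"turn":0}]' 30
python3 -m handwheel '[{"jaw":0.22,"dx":0,"dy":-0.0003,"dz":0,"turn":0},{"jaw":0.22,"dx":0,"dy":-0.0006,"dz":0,"turn":0},{"jaw":0.22,"dx":0,"dy":-0.001,"dz":0,"turn":0},{"jaw":0.22,"dx":0,"dy":-0.0015,"dz":0,"turn":0},{"jaw":0.22,"dx":0,"dy":-0.002,"dz":0,"turn":0},{"jaw":0.22,"dx":0,"dy":-0.003,"dz":0,"turn":0},{"jaw":0.22,"dx":0,"dy":-0.004,"dz":0,"turn":0},{"jaw":0.22,"dx":0,"dy":-0.006,"dz":0,"turn":0},{"jaw":0.22,"dx":0,"dy":-0.008,"dz":0,"turn":0},{"jaw":0.22,"dx":0,"dy":-0.009,"dz":0,"turn":0},{"jaw":0.22,"dx":0,"dy":-0.009,"dz":0,"turn":0}]' 30
python3 - <<'E'
from h import *
w=viewer.read_camera("wrist"); crop(w["img"],260,90,120,265,3,"w19.png",2.4)
E
```

```text
time: 20.1
position: [0.5766, 0.1665, 0.1963]
tool_rot: [1.347, 1.114, -1.347]
contact_force: [-3.0, -0.1, 1.4]
opening: 0.217
time: 21.2
position: [0.574, 0.167, 0.1963]
tool_rot: [1.347, 1.114, -1.347]
contact_force: [-0.2, -0.2, 0.3]
opening: 0.219
```

View pics/w19.png

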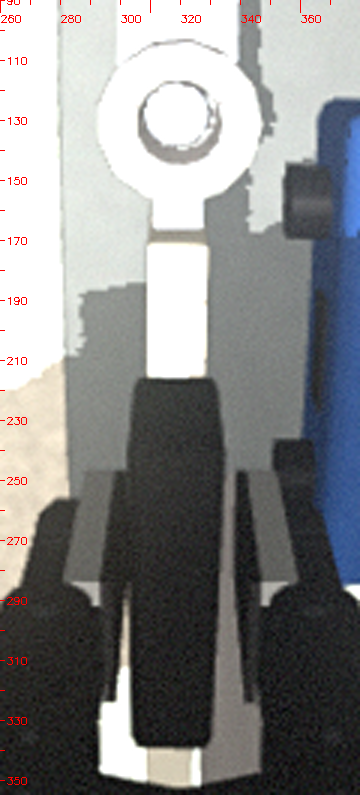

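The door now stays parallel to the tool with gaps on both sides. I'll open slowly and rise.

```bash

python3 -m handwheel '[{"jaw":0.24,"dx":0,"dy":-0.001,"dz":0,"turn":0},{"jaw":0.26,"dx":0,"dy":-0.001,"dz":0,"turn":0},{"jaw":0.28,"dx":0,"dy":-0.001,"dz":0,"turn":0},{"jaw":0.3,"dx":0,"dy":-0.001,"dz":0,"turn":0},{"jaw":0.32,"dx":0,"dy":-0.001,"dz":0,"turn":0},{"jaw":0.32,"dx":-0.02,"dy":-0.001,"dz":0,"turn":0},{"jaw":0.32,"dx":-0.07,"dy":-0.001,"dz":0,"turn":0},{"jaw":0.32,"dx":-0.14,"dy":-0.001,"dz":0,"turn":0},{"jaw":0.32,"dx":-0.23,"dy":-0.001,"dz":0,"turn":0},{"jaw":0.32,"dx":-0.33,"dy":-0.001,"dz":0,"turn":0},{"jaw":0.32,"dx":-0.39,"dy":-0.001,"dz":0,"turn":0},{"jaw":0.32,"dx":-0.39,"dy":-0.001,"dz":0,"turn":0}]' 30
python3 - <<'E'
from h import *
s=get_state();w=viewer.read_camera("wrist"); cv2.imwrite("pics/w20.png",cv2.convertScaleAbs(w["img"][:,:,::-1],alpha=2.2))
go(s["position"],-10.84)
g=w["img"].astype(int).sum(2)
y=lambda d: np.degrees(np.arctan2(d[1],d[0]))-90
for k in (0,1):
    P=[]
    for r in range(176,234,3):
        x=np.where(g[r,296:332]<120)[0]+296
        P.append(wcast(w,(x.max()+1 if k else x.min(),r),.198,s)[:2])
    v=cv2.fitLine(np.array(P,np.float32),cv2.DIST_HUBER,0,1e-4,1e-4).ravel(); print("edge yaw",y(v[:2]*np.sign(v[1])))
P=[]
for r in range(70,150,4):
    row=g[r,270:304]; d=np.diff(row); i=np.argmin(d); P.append(wcast(w,(270+i+.5,r),.008,s)[:2])
v=cv2.fitLine(np.array(P,np.float32),cv2.DIST_HUBER,0,1e-4,1e-4).ravel(); print("tray edge yaw",y(v[:2]*np.sign(v[1])))
E
```

```text
time: 22.45
position: [0.5746, 0.1673, 0.3163]
tool_rot: [1.35, 1.112, -1.343]
contact_force: [-0.0, -0.0, -0.7]
opening: 0.316
t 22.5 pos [0.5743 0.1671 0.3145] yaw -10.84 F [-0.7  0.9 -0.3] op 0.325 q [ 0.28  0.43  0.41  1.55 -0.    2.04]
mm [-1.8  0.2 -0.2] share [-0.006   0.0008 -0.0006] turn 0.0
edge yaw -11.510872
edge yaw -11.720154
tray edge yaw -11.578629
```

View pics/w20.png

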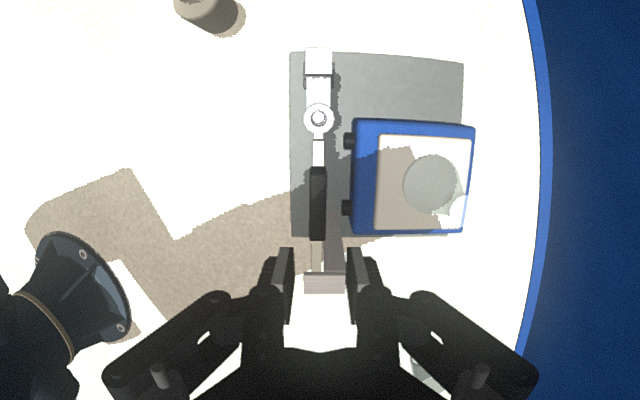

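The door edges now read -11.5° and -11.7°, and the tray edge in the same picture reads -11.6°, so the door is shut in line with the guard. The wrist view shows the socket home at (319,118) with the pintle in its bore. The gripper is 120 mm clear. I'm handing in.

```bash
python3 -c "
from station import robot
print(robot.close_job())"
```

```text
the job is handed in; nothing more can be done
None
```

The splash-guard door is hung on both pintles and swung shut, and I handed the job in at about 22.5 s with the gripper 120 mm above it; no verdict was reported.

- **Hanging:** I took the door from the rack by its grip block and brought it in about 45° open. It went down over both pintles in steps of 1–3 mm with no force until seating. It seated at a tool height of 0.1935 m, exactly as predicted, with about 7.5 N.
- **Shutting:** I swung the door on an arc about the hinge with the jaws loose around the block. At the stop I felt about 4 N the first time and 3 N the second.
- **Rebound:** After the first release the door had come back open by about 2°. I nudged it shut again and let go more slowly.
- **Last check:** The door edges read -11.5° and -11.7°, against -11.6° for the tray edge in the same picture. Both sockets were down on their brackets when last seen in the scene view; after the second release I checked only the upper one. I did not measure the flask, beaker or wash bottle, but the arm stayed clear of them.
- **Disagreements:**
  - The first casts of the pintle from the top and scene cameras differed by about 12 mm. I used the wrist camera instead, where both pintles agreed within 1 mm.
  - One angle reading had a bad colour threshold, so I discarded it and measured again.

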